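# Seat the tube carousel on the inclined mixer's drive studs

## Robot

A 7-joint arm with a two-finger parallel gripper is mounted at the origin on the work surface. World frame = base frame: x ahead of the robot, y to its left, z up, the work surface at z = 0. Lengths are in m, angles in rad, forces in N, time in s.
With the tool pointing down it reaches from about 0.4 to 0.85 m from the base axis. Payload 4.5 kg.
Tool frame: the origin (TCP) lies midway between the tips of the shut fingers; the grasp point (between the pads) lies 19 mm behind it; x points along the fingers, y is the direction in which the jaws open and shut, and the axes are right-handed (so a half turn about x gives the same grasp; the last joint's range is limited). The gripper opens to 88 mm and grips with 3 to 60 N. Pads are 18 mm wide; open, the fingers measure 123 mm over their backs; the gripper's body (75 mm by 187 mm) begins 45 mm behind the grasp point.
Start: joints at [1.315, 0.689, -0.195, 1.565, 0.157, 0.902, -0.215], TCP at [0.179, -0.599, 0.239] pointing down, gripper open.
Joint ranges: [-3.01, 3.01], [-0.46, 2.08], [-1.47, 1.51], [0.13, 2.56], [-1, 4.14], [0.04, 2.09], [-2.66, 2.66]. Speed limits (rad/s): [2.57, 2.57, 3.14, 3.14, 3.14, 3.14, 3.14].

## Interface

Orientations are given as a unit quaternion [x, y, z, w].
In Python, from plant import r gives the robot as it stands.
- The arm moves only by the tool arm_command, never from a script. Its argument "plan" is a list of rows, each a list of 5 numbers: the finger opening in m, from 0 to 0.0881, then the shift along the tool's x, y, z in m, then the turn about the tool's x in rad. In form: [[grip, dx, dy, dz, roll], ...]. A call has 1 to 12 rows; each row shifts and turns the commanded pose from where the row before left it, along the tool's axes as they then stand; what a row does not reach is not made up. A row lasts 1/8 s, in which the tool goes at most 62.5 mm and 10.7 degrees, less where a joint would pass 70% of its speed; a pose out of reach is approached as far as the arm can. A call is refused whole if a number of a shift passes 0.0625 or a number of a turn 0.188, either way. A call with a gripper value outside its range is refused whole. The fingers move at their own pace and stop on an object; "force" is the grip in N (left out, the last holds). Time passes only in rows, so rows that do not move let the fingers close. It gives the time, the measured TCP pose, the force and the opening at its end, in the units of the state.
- r.get_state(): the state, without advancing time (a new reading comes with each control period).
- r.snapshot(name): name is "side" or "top" or "wrist"; returns (picture, depth): 400x640x3 uint8, red, green, blue; 400x640 float32, m along the optical axis (not along the pixel's ray), 0 where there is no reading.
- r.calibration(name): a dict with "fx", "fy", "cx", "cy" (pixels), "k1" (the pictures are not rectified: a ray, as slopes to the right and down, at radius r is drawn at 1 + k1 r^2 times it, then the intrinsics apply), "eye" and "orientation" of the camera in the world; the wrist camera has in their place "mount" (4x4, takes a point from camera to tool coordinates, whose origin is the TCP and whose axes are the tool frame's). Camera axes: x right, y down, z forward; pixel columns grow to the right and rows downward; lengths in m; the calibration is good to about 2 mm. A picture is of the moment at which its call begins: read the wrist's pose just before it. calibration takes no time and is no camera call.
- r.finish_job(): hands the job in, once; it reports no verdict.
The state is a dict: "clock": time; "q": joint angles; "qd": joint speeds; "joint_torque": joint torques, N m; "tool_pos": TCP position; "eef_rot": TCP orientation; "contact_force": force on the tool from outside, world axes, zero at the start; "moment": the same for the moment, N m; "opening": opening from 0.0 (shut) to 1.0 (fully open).
Only numpy, scipy, OpenCV 4.12 (cv2) and the standard library are available. Lean on these libraries where they do the work, as an engineer would, in place of code of your own. Each camera call takes 0.05 s, during which the arm holds its last target.

## Task

Pick up the notched tube carousel by its upright fin and fit it, fin outwards, on the inclined drive head of the tube mixer: turn it so that its three holes meet the three studs, slide it on along the studs until it lies flush on the head's face, and keep hold of it until it is right home instead of dropping it on. Then let go and back away; leave the tubes, bottle, dish and hand decapper standing where they are.

Things in the scene. Friction and masses are not known exactly. Their poses are not given: they have to be found in the camera images.
- carousel: Loose grey tube carousel, about 180 g, lying flat, fin up: a round plate 92 mm across, 10 mm thick, with 12 rim teeth out to 124 mm across. Three through holes, 12 mm wide, 32 mm from the centre at 0, 120 and 240 degrees from its x axis. Origin: centre of the underside; z: up along the fin.
- fin_top (a point): Middle of the top edge of the carousel's fin, the flat upright grip in the middle of its plate: 40 mm long along the carousel's x, 12 mm thick along its y, rising 48 mm above the plate, so 58 mm above the carousel's underside. Axes as the carousel's.
- drive_face (a point): Centre of the mixer's round drive-head face (84 mm wide), 150 mm above the bench. z points out along the studs, 30 degrees from vertical, leaning roughly to the robot. Three studs, 8 mm thick, 20 mm long, the last 7 mm tapering to 3 mm, stand 32 mm from this centre at 0, 120 and 240 degrees from its x axis. Any of the three ways round fits.
- head: The mixer's aluminium drive head, with the three studs; its origin and axes are those of drive_face and turn with it. Its turn about its own axis differs from run to run; the drive is stiff and yields only to a twist above about 2 N m.
- mixer: White mixer, fixed to the bench: a base 170 mm (x) by 160 mm (y), 46 mm high, with a tilted housing 100 by 110 mm across that carries the drive head over the base's centre; the stud tips are highest, up to 185 mm. Origin: centre of the base's underside; the drive axis leans towards its -x, which faces roughly to the robot.
- tube_a: Bystander: small capped tube, 14 mm across, 45 mm high, standing loose. Origin: centre of its underside.
- tube_b: Bystander: small capped tube, as tube_a.
- tube_c: Bystander: small capped tube, as tube_a.
- bottle_d: Bystander: small capped bottle, 25 mm across, 40 mm high, standing loose. Origin: centre of its underside.
- dish: Bystander: clear open dish, 90 mm across, 14 mm high. Origin: centre of its underside.
- decapper: Bystander: green hand-held decapper lying on the bench, about 170 by 120 mm, 35 mm high. Origin: underside, below the middle of its wide part.
- tube_rack: Bystander, fixed: square tube rack 130 by 130 mm, 62 mm high. Origin: centre of its underside.
Things that resemble listed ones, but are neither listed nor needed, are in the scene too. Several things have the shape of the mixer; the one meant has the colours described above.

How it is judged:
On the way, in this order (a step that is already met when the one before it is completed fails the run):
1. the carousel is lifted clear of the bench (height (world z) of carousel above 0.06 m), for 0.1 s.
2. the carousel is slid down over the studs to within 8 mm of the face while the fingers still hold it (z of carousel in the frame of drive_face below 0.008 m and distance between carousel and drive_face below 0.011 m and contact force between the fingers and carousel above 1 N), for 0.1 s.
At the end, for the whole second after the job is handed in: The carousel lies at rest on the drive head with the three studs through its holes: underside within 3 mm of the face, centre within 6 mm of the face's centre, its axis within 0.06 rad of the drive axis (z of carousel in the frame of drive_face between -0.003 and 0.003 m and distance between carousel and drive_face below 0.006 m and angle between the z axis of carousel and the z axis of drive_face, either way round below 0.06 rad and linear speed of carousel below 0.02 m/s); the robot touches nothing.
It fails at once if a bystander (tube, bottle, dish or hand decapper) is moved by more than 30 mm or knocked over (distance of any of tube_a, tube_b, tube_c, bottle_d, dish, decapper from where it was at the start of the episode above 0.03 m or angle between any of tube_a, tube_b, tube_c, bottle_d, dish, decapper's own z axis and vertical above 0.6 rad).
It also fails if it takes over 48 s, if anything falls off the work surface, if the arm or the gripper's body presses on something with over 40 N, if the wrist force passes 120 N, or if a joint passes its speed limit or range.

## Working session

There is one attempt and no reset: what is moved stays moved. The work goes in short steps, Python scripts to look and compute and a tool call to move; the robot and the scene stay as the last step left them, time stands still between calls to the robot, and variables do not carry over. Pictures are saved under pics/ and viewed, and the job is handed in when it is done.

Besides the shell and the picture viewer there is one more tool, called after ">>>" as name(argument=value, ...), one argument or row to a line, values as JSON. arm_command: Moves the arm, as the interface text tells. Its arguments: {"type":"object","properties":{"plan":{"type":"array","items":{"type":"array","items":{"type":"number"}}},"force":{"type":"number"}},"required":["plan"]}

```bash
ls; mkdir -p pics; python3 - <<'E'
from plant import r
import cv2,numpy as np
print(r.get_state())
for n in ["side","top","wrist"]:
    c=r.calibration(n); print(n,c)
    p,d=r.snapshot(n); cv2.imwrite(f"pics/{n}0.png",p[:,:,::-1]); np.savez(f"pics/{n}0.npz",p=p,d=d)
E
```

```text
pics
{'clock': 0.0, 'q': array([ 1.31479517,  0.68997986, -0.19450575,  1.56632547,  0.15732655,
        0.90249513, -0.21508225]), 'qd': array([-2.70000022e-04, -2.63047733e-04, -3.82911581e-04,  7.39223877e-04,
       -9.29297073e-05, -8.50189700e-04, -3.65734750e-04]), 'joint_torque': array([-1.15158963e-05, -5.27562010e+01, -1.26708191e+00, -1.53428060e+01,
       -5.26829716e-02,  6.52748131e-03,  1.34708043e-04]), 'tool_pos': array([ 0.17836557, -0.59835962,  0.23791735]), 'eef_rot': array([-0.69954349, -0.10276471,  0.69983768, -0.10151618]), 'contact_force': array([-0.73734405,  0.15493746,  0.01545646]), 'moment': array([ 0.04367351, -0.01678112,  0.00050307]), 'opening': 0.999747957392845}
side {'fx': 510.0770667897424, 'fy': 510.0770667897424, 'cx': 314.94643320884205, 'cy': 193.2550697200149, 'k1': 0.016978596425437937, 'eye': array([0.05646351, 1.01219388, 1.31258916]), 'orientation': array([-0.19131119,  0.91137573, -0.35556251,  0.07980982])}
top {'fx': 407.6483170665803, 'fy': 407.6483170665803, 'cx': 321.76778682060393, 'cy': 195.34289885056882, 'k1': 0.019192618930248553, 'eye': array([ 0.25207392, -0.02554519,  1.68803966]), 'orientation': array([ 0.7143985 , -0.69390719,  0.06414443, -0.06334884])}
wrist {'fx': 278.44210728068776, 'fy': 278.44210728068776, 'cx': 322.08542349420753, 'cy': 196.0594983910224, 'k1': -0.013393089028496853, 'mount': array([[-4.77702676e-04, -2.88523942e-01,  9.57472562e-01,
        -1.45769006e-01],
       [ 9.99999825e-01, -4.72994594e-04,  3.56388622e-04,
         2.13186432e-05],
       [ 3.50052696e-04,  9.57472564e-01,  2.88524118e-01,
        -7.57654920e-02],
       [ 0.00000000e+00,  0.00000000e+00,  0.00000000e+00,
         1.00000000e+00]])}
```

View pics/side0.png

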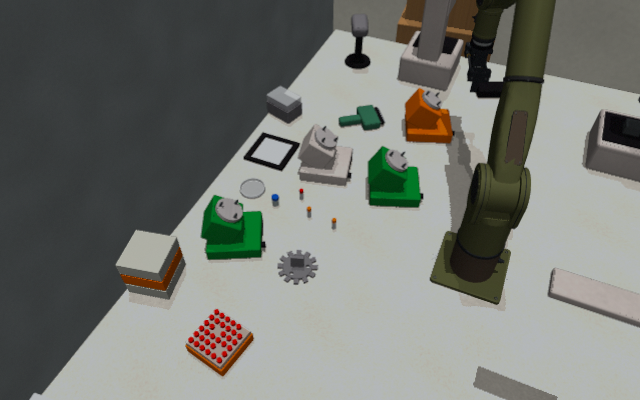

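View pics/top0.png

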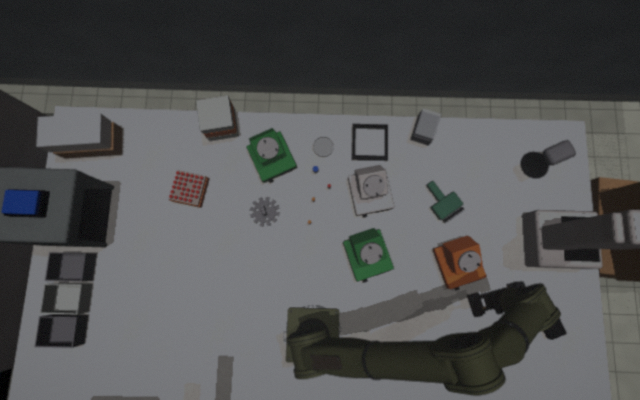

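View pics/wrist0.png

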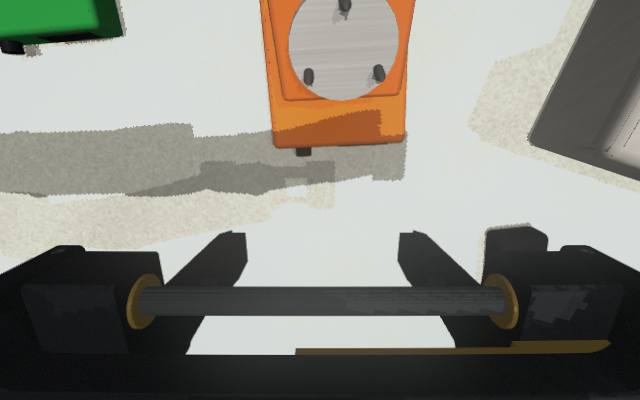

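```bash
cat > h.py <<'E'
import numpy as np,cv2
from scipy.spatial.transform import Rotation as R
def K(c): return np.array([[c['fx'],0,c['cx']],[0,c['fy'],c['cy']],[0,0,1.]])
def rays(c,uv):
    uv=np.asarray(uv,float).reshape(-1,2)
    d=(uv-[c['cx'],c['cy']])/[c['fx'],c['fy']]; s=d.copy()
    for _ in range(20): s=d/(1+c['k1']*(s**2).sum(1,keepdims=True))
    return np.c_[s,np.ones(len(s))]
def cam(c,st=None):
    if 'eye' in c: return R.from_quat(c['orientation']).as_matrix(),np.array(c['eye'])
    T=np.eye(4);T[:3,:3]=R.from_quat(st['eef_rot']).as_matrix();T[:3,3]=st['tool_pos']
    T=T@np.array(c['mount']); return T[:3,:3],T[:3,3]
def onplane(c,uv,z,st=None):
    Rm,e=cam(c,st); w=rays(c,uv)@Rm.T; return e+w*((z-e[2])/w[:,2])[:,None]
def depthpts(c,uv,d,st=None):
    uv=np.asarray(uv).reshape(-1,2); Rm,e=cam(c,st); z=d[uv[:,1].astype(int),uv[:,0].astype(int)]
    return e+(rays(c,uv)*z[:,None])@Rm.T
def proj(c,P,st=None):
    Rm,e=cam(c,st); q=(np.asarray(P,float).reshape(-1,3)-e)@Rm; s=q[:,:2]/q[:,2:]
    s=s*(1+c['k1']*(s**2).sum(1,keepdims=True)); return s*[c['fx'],c['fy']]+[c['cx'],c['cy']]
E
python3 - <<'E'
from plant import r
from h import *
for n,pts in {"side":dict(carous=(297,264),white=(326,135),dec=(368,117),dish=(253,188),rack=(218,342),t1=(301,191),t2=(309,211),t3=(334,222),bot=(275,199)),"top":dict(carous=(264,211),white=(374,182),dish=(323,147),t1=(329,186),bot=(316,169),t2=(313,199),t3=(309,222))}.items():
    z=np.load(f"pics/{n}0.npz");c=r.calibration(n)
    for k,v in pts.items(): print(n,k,depthpts(c,v,z['d'])[0].round(3))
z=np.load("pics/side0.npz")['p'];t=np.load("pics/top0.npz")['p']
a=cv2.resize(z[110:200,285:375],(400,400),interpolation=cv2.INTER_CUBIC)
b=cv2.resize(t[150:220,340:410],(400,400),interpolation=cv2.INTER_CUBIC)
cv2.imwrite("pics/crop1.png",np.hstack([a,b])[:,:,::-1])
E
```

```text
side carous [0.481 0.219 0.024]
side white [ 0.579 -0.233  0.149]
side dec [ 0.52  -0.519  0.036]
side dish [ 0.766 -0.019  0.01 ]
side rack [0.556 0.547 0.056]
side t1 [ 0.592 -0.048  0.041]
side t2 [0.531 0.02  0.036]
side t3 [0.436 0.034 0.041]
side bot [0.657 0.02  0.041]
top carous [0.478 0.207 0.062]
top white [ 0.589 -0.222  0.161]
top dish [ 0.77  -0.022  0.005]
top t1 [ 0.592 -0.052  0.046]
top bot [0.665 0.004 0.032]
top t2 [0.536 0.012 0.044]
top t3 [0.441 0.026 0.04 ]
```

View pics/crop1.png

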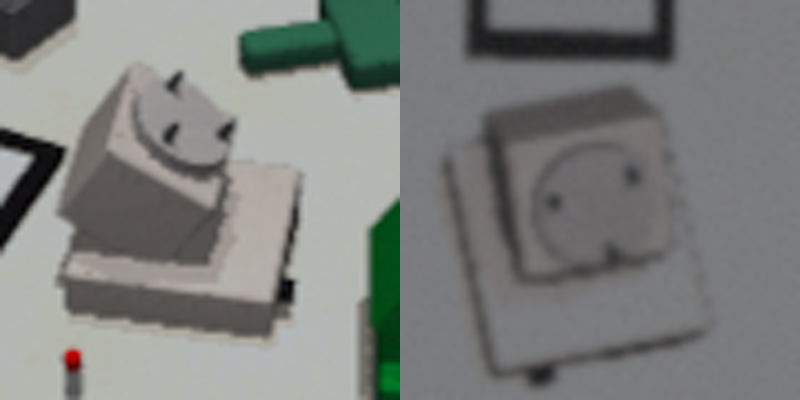

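```bash
cat >> h.py <<'E'
def tool(st): return R.from_quat(st['eef_rot']).as_matrix(),np.array(st['tool_pos'])
E
python3 - <<'E'
from plant import r
from h import *
st=r.get_state();Rt,p=tool(st);print(Rt.round(3))
c=r.calibration("wrist")
for tgt in [(0.45,-0.3,0.30),(0.48,-0.15,0.30),(0.55,-0.2,.33)]:
    s=dict(st);s['tool_pos']=np.array(tgt)
    print(tgt,(Rt.T@(np.array(tgt)-p)).round(3),proj(c,[[.585,-.225,.15]],s).round())
# mixer depth pts: face plane from top & side depth
for n,cen in (("side",(326,140)),("top",(374,184))):
    z=np.load(f"pics/{n}0.npz");cc=r.calibration(n)
    m=np.argwhere(np.ones((50,50)))-25; uv=m+np.array(cen)
    P=depthpts(cc,uv,z['d']); k=(P[:,2]>.11)&(P[:,2]<.185);P=P[k]
    best=None
    rng=np.random.default_rng(0)
    for i in range(500):
        a=P[rng.choice(len(P),3,False)];nn=np.cross(a[1]-a[0],a[2]-a[0]);l=np.linalg.norm(nn)
        if l<1e-6: continue
        nn/=l; q=abs((P-a[0])@nn)<.003
        if nn[2]<0: nn=-nn
        if .8<nn[2]<.92 and (best is None or q.sum()>best[0]): best=(q.sum(),q)
    q=P[best[1]];m0=q.mean(0);nn=np.linalg.svd(q-m0)[2][2];nn*=np.sign(nn[2])
    print(n,len(q),m0.round(3),nn.round(3),np.degrees(np.arccos(nn[2])).round(1),np.degrees(np.arctan2(nn[1],nn[0])).round(1))
E
```

```text
[[-0.     0.286 -0.958]
 [ 0.001 -0.958 -0.286]
 [-1.    -0.001  0.   ]]
(0.45, -0.3, 0.3) [-0.062 -0.209 -0.346] [[287.  30.]]
(0.48, -0.15, 0.3) [-0.061 -0.344 -0.417] [[422. 109.]]
(0.55, -0.2, 0.33) [-0.092 -0.276 -0.47 ] [[351. 156.]]
side 214 [ 0.573 -0.215  0.149] [-0.53  -0.079  0.844] 32.4 -171.6
top 206 [ 0.579 -0.222  0.15 ] [-0.49  -0.113  0.865] 30.2 -167.0
```

>>> arm_command(
  plan=[
    [0.088,-0.03,-0.015,-0.025,0],
    [0.088,-0.03,-0.03,-0.04,0],
    [0.088,-0.03,-0.03,-0.045,0],
    [0.088,0,-0.03,-0.045,0],
    [0.088,0,-0.034,-0.05,0],
    [0.088,0,-0.034,-0.05,0],
    [0.088,0,-0.034,-0.05,0],
    [0.088,0,-0.034,-0.05,0],
    [0.088,0,-0.03,-0.045,0],
    [0.088,0,-0.015,-0.02,0],
  ],
  force=20,
)

```text
clock: 1.4
tool_pos: [0.5013, -0.2011, 0.3286]
eef_rot: [0.7, 0.104, -0.699, 0.103]
contact_force: [0.4, 0.3, -0.1]
opening: 1.0
```

```bash
python3 - <<'E'
from plant import r
from h import *
st=r.get_state();print(st['tool_pos'],st['eef_rot'],st['q'].round(3),st['clock'])
p,d=r.snapshot("wrist"); cv2.imwrite("pics/w1.png",p[:,:,::-1]); np.savez("pics/w1.npz",p=p,d=d,st=np.array([st],object))
E
```

```text
[ 0.50129392 -0.20109691  0.32857878] [ 0.69975101  0.10444985 -0.69910725  0.10338183] [ 0.452  0.475 -0.245  1.697  0.131  0.986 -1.115] 1.4
```

View pics/w1.png

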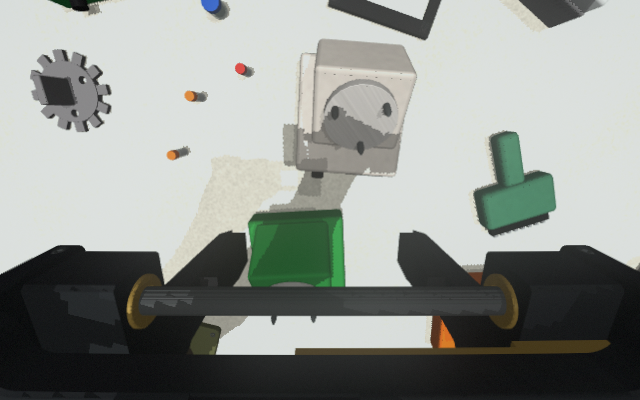

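```bash
python3 - <<'E'
from plant import r
from h import *
z=np.load("pics/w1.npz",allow_pickle=True);st=z['st'][0];p=z['p'];c=r.calibration("wrist")
g=np.mgrid[315:410,70:170].reshape(2,-1).T
P=depthpts(c,g,z['d'],st)
n0=np.array([-.49,-.095,.866]);n0/=np.linalg.norm(n0)
# face plane fit by inliers near (0.579,-.222,.15)
cen=np.array([.58,-.22,.15]);n=n0
k=np.linalg.norm(P-cen,axis=1)<.05
P1=P[k]; off=np.median((P1-cen)@n)
for _ in range(10):
    q=abs((P1-cen)@n-off)<.0025
    m0=P1[q].mean(0);n=np.linalg.svd(P1[q]-m0)[2][2];n*=np.sign(n[2]);off=(m0-cen)@n
print("plane",q.sum(),m0.round(4),n.round(4),np.degrees(np.arccos(n[2])),np.degrees(np.arctan2(n[1],n[0])))
a=cv2.resize(p[70:170,310:410],(600,600),interpolation=cv2.INTER_CUBIC)
cv2.imwrite("pics/w1c.png",a[:,:,::-1])
b=cv2.resize(p[40:140,20:120],(600,600),interpolation=cv2.INTER_CUBIC)
cv2.imwrite("pics/w1d.png",b[:,:,::-1])
E
```

```text
plane 3680 [ 0.5814 -0.2211  0.1519] [-0.4852 -0.1101  0.8675] 29.83458787488795 -167.2137683951318
```

View pics/w1c.png

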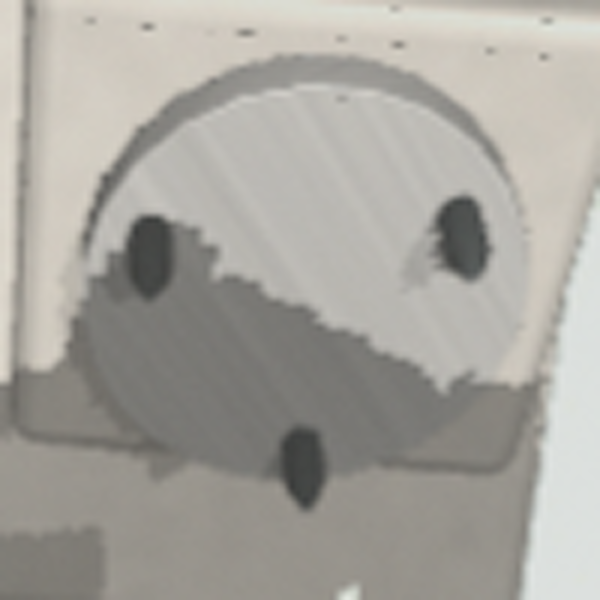

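View pics/w1d.png

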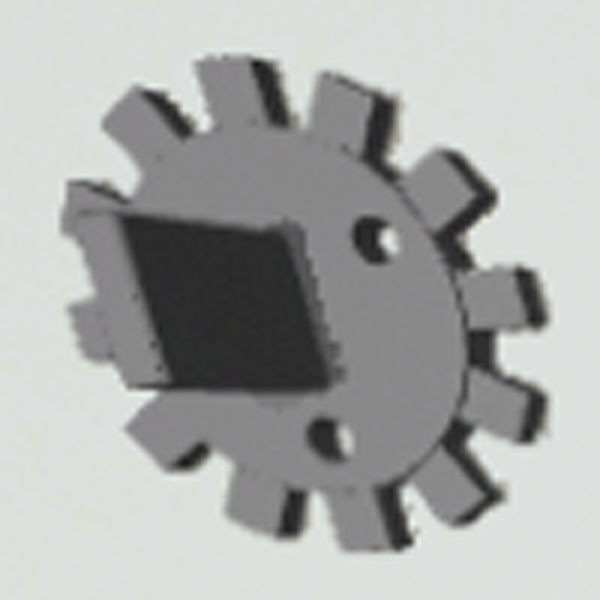

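```bash
python3 - <<'E'
from plant import r
from h import *
z=np.load("pics/w1.npz",allow_pickle=True);st=z['st'][0];p=z['p'];c=r.calibration("wrist")
Rm,e=cam(c,st)
n=np.array([-.4852,-.1101,.8675]);n/=np.linalg.norm(n);m0=np.array([.5814,-.2211,.1519])
hsv=cv2.cvtColor(p,cv2.COLOR_RGB2GRAY); m=(hsv[70:170,310:410]<85).astype(np.uint8)
nc,l,s,ct=cv2.connectedComponentsWithStats(m)
pts=[]
ex=np.array([n[0],n[1],0]);ex/=np.linalg.norm(ex);dn=ex-n*(ex@n);dn/=np.linalg.norm(dn) # downhill in face
lat=np.cross(n,dn)
def pl(uv,off):
    w=rays(c,uv)@Rm.T; return e+w*(((m0+off*n-e)@n)/(w@n))[:,None]
for i in range(1,nc):
    if s[i,4]<12: continue
    uv=ct[i]+[310,70]; print(s[i],uv.round(1))
    if s[i,4]<100: pts.append(pl(uv,.009)[0]-.009*n)
pts=np.array(pts); print(pts.round(4)); C=pts.mean(0);print("C",C.round(4),np.linalg.norm(pts-C,axis=1).round(4))
print("ang",np.degrees(np.arctan2((pts-C)@lat,(pts-C)@dn)).round(1))
# carousel
H=onplane(c,np.array([[375,240],[330,438]])/6+[20,40]-.4,.01,st)
F=onplane(c,np.array([[98,210],[150,388],[125,213],[170,388]])/6+[20,40]-.4,.058,st)
print("holes",H.round(4),np.linalg.norm(H[0]-H[1]),"(55.4)");print("fin",F.round(4))
hd=H[0]-H[1];fx=F[0]-F[1]
print("fin dir",np.degrees(np.arctan2(fx[1],fx[0])),"hole dir",np.degrees(np.arctan2(hd[1],hd[0])),np.linalg.norm(fx))
print("fin centre",F.mean(0))
Rt,_=tool(st);print(np.degrees(np.arctan2(Rt[1,1],Rt[0,1])))
E
```

```text
[73 33  8 12 61] [386.3 108.4]
[21 36  8 14 79] [334.4 112.3]
[47 72  7 12 69] [360. 147.]
[[ 0.6017 -0.2414  0.1607]
 [ 0.5821 -0.1906  0.1562]
 [ 0.5536 -0.2323  0.1349]]
C [ 0.5791 -0.2214  0.1506] [0.0318 0.0315 0.0318]
ang [ 129.6 -110.8    9. ]
holes [[0.5132 0.1954 0.01  ]
 [0.4587 0.2044 0.01  ]] 0.05518279367226244 (55.4)
fin [[0.5076 0.2206 0.058 ]
 [0.4699 0.2077 0.058 ]
 [0.5087 0.2144 0.058 ]
 [0.4713 0.203  0.058 ]]
fin dir 18.923399735753904 hole dir -9.31246796646856 0.03978039737759587
fin centre [0.48938974 0.21143214 0.058     ]
-73.09845342603225
```

>>> arm_command(
  plan=[
    [0.088,0,-0.03,-0.008,-0.05],
    [0.088,0,-0.05,-0.014,0],
    [0.088,0,-0.055,-0.015,0],
    [0.088,0,-0.055,-0.015,0],
    [0.088,0.01,-0.055,-0.015,0],
    [0.088,0.03,-0.05,-0.014,0],
    [0.088,0.04,-0.04,-0.01,0],
    [0.088,0.05,-0.03,-0.008,0],
    [0.088,0.045,-0.02,-0.005,0],
    [0.088,0.02,-0.008,-0.003,0],
  ],
)

```text
clock: 2.7
tool_pos: [0.4694, 0.2014, 0.1313]
eef_rot: [-0.696, -0.12, 0.698, -0.121]
contact_force: [-0.5, -0.2, 0.3]
opening: 1.001
```

```bash
python3 - <<'E'
from plant import r
from h import *
st=r.get_state();print(st['tool_pos'],st['eef_rot'],st['q'].round(3),st['clock'])
p,d=r.snapshot("wrist"); cv2.imwrite("pics/w2.png",p[:,:,::-1]); np.savez("pics/w2.npz",p=p,d=d,st=np.array([st],object))
E
```

```text
[0.46941829 0.20142953 0.13126608] [-0.69552994 -0.11972786  0.69812372 -0.12052637] [-0.381  0.718 -0.186  2.001  0.282  0.452 -2.007] 2.7
```

View pics/w2.png

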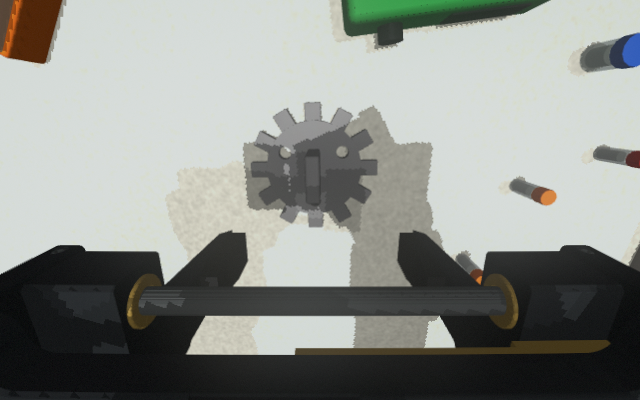

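```bash
python3 - <<'E'
from plant import r
from h import *
z=np.load("pics/w2.npz",allow_pickle=True);st=z['st'][0];p=z['p'];c=r.calibration("wrist")
a=cv2.resize(p[95:235,243:383],(560,560),interpolation=cv2.INTER_CUBIC)
cv2.imwrite("pics/w2c.png",a[:,:,::-1])
g=np.mgrid[295:330,135:215].reshape(2,-1).T
P=depthpts(c,g,z['d'],st); k=(P[:,2]>.052)&(P[:,2]<.066)
Q=P[k]; print(k.sum(),Q[:,2].mean(),cv2.minAreaRect(Q[:,:2].astype(np.float32)*1000))
H=onplane(c,[[285.3,152.7],[342,151.5]],.01,st);d=H[1]-H[0];print(H.round(4),np.linalg.norm(d),np.degrees(np.arctan2(d[1],d[0])))
Rt,_=tool(st);print(np.degrees(np.arctan2(Rt[1,1],Rt[0,1])))
u=d/np.linalg.norm(d);print("centre from holes",H.mean(0)+.016*np.array([u[1],-u[0],0]))
E
```

```text
703 0.05756370854085798 ((488.18218994140625, 216.20396423339844), (39.065155029296875, 11.944913864135742), 20.757081985473633)
[[0.4937 0.2471 0.01  ]
 [0.5129 0.1964 0.01  ]] 0.054229218511445104 -69.26336695169745
-70.43759898793297
centre from holes [0.48836747 0.21611527 0.01      ]
```

View pics/w2c.png

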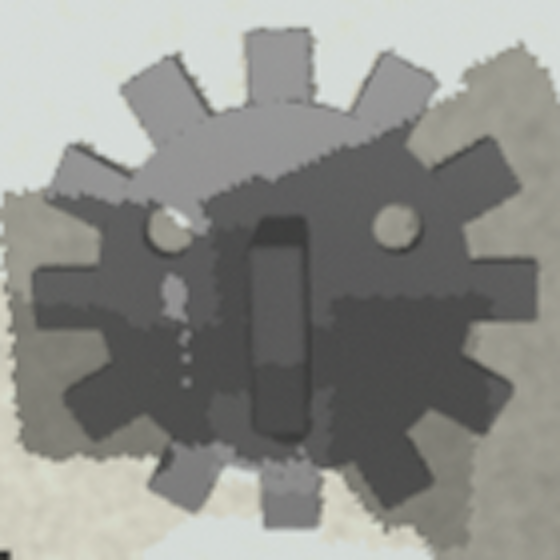

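>>> arm_command(
  plan=[
    [0.088,0.0,-0.0075,-0.0227,-0.02],
    [0.088,0.045,0,0,0],
    [0.088,0.045,0,0,0],
    [0.088,0.018,0,0,0],
    [0.088,0,0,0,0],
    [0.0,0,0,0,0],
    [0.0,0,0,0,0],
    [0.0,0,0,0,0],
    [0.0,0,0,0,0],
    [0.0,0,0,0,0],
  ],
  force=30,
)

```text
clock: 4.0
tool_pos: [0.4897, 0.2161, 0.0258]
eef_rot: [0.696, 0.127, -0.696, 0.127]
contact_force: [-0.3, 0.3, 0.1]
opening: 0.455
```

>>> arm_command(
  plan=[
    [0.0,0,0,0,0],
    [0.0,0,0,0,0],
    [0.0,0,0,0,0],
    [0.0,0,0,0,0],
    [0.0,0,0,0,0],
    [0.0,0,0,0,0],
    [0.0,-0.01,0,0,0],
    [0.0,-0.04,0,0,0],
    [0.0,-0.05,0,0,0],
    [0.0,-0.05,0,0,0],
    [0.0,-0.05,0,0,0],
  ],
  force=30,
)

```text
clock: 5.38
tool_pos: [0.4892, 0.2153, 0.2278]
eef_rot: [-0.696, -0.126, 0.696, -0.127]
contact_force: [1.7, -0.6, -2.9]
opening: 0.132
```

```bash
python3 - <<'E'
from plant import r
from h import *
st=r.get_state();Rt,p=tool(st);print(st['tool_pos'],Rt.round(3),st['q'].round(3),st['clock'],st['opening'],st['contact_force'])
E
```

```text
[0.48922626 0.21525119 0.22776284] [[-0.     0.352 -0.936]
 [-0.001 -0.936 -0.352]
 [-1.     0.001  0.   ]] [-0.332  0.592 -0.272  1.848  0.227  0.732 -1.942] 5.375 0.13225899161312224 [ 1.70239247 -0.58428962 -2.92158123]
```

>>> arm_command(
  plan=[
    [0.0,-0.04,0,0,0],
    [0.0,-0.05,0.01,-0.028,0],
    [0.0,-0.04,0.014,-0.037,0],
    [0.0,0,0.02,-0.054,0],
    [0.0,0,0.02,-0.054,0],
    [0.0,0,0.02,-0.054,0],
    [0.0,0,0.02,-0.054,0],
    [0.0,0,0.02,-0.054,0],
    [0.0,0,0.02,-0.054,0],
    [0,0,0,0,0],
  ],
  force=30,
)

```text
clock: 6.62
tool_pos: [0.8134, 0.2204, 0.3449]
eef_rot: [0.695, 0.135, -0.693, 0.135]
contact_force: [-1.2, 0.4, -3.1]
opening: 0.136
```

```bash
cat > s.py <<'E'
from plant import r
from h import *
st=r.get_state();Rt,p=tool(st);print(p.round(4),'\n',Rt.round(3),st['q'].round(3),st['clock'],round(st['opening'],3),st['contact_force'].round(1))
print("tilt",np.degrees(np.arccos(-Rt[2,0])).round(2),"az",np.degrees(np.arctan2(Rt[1,0],Rt[0,0])).round(1),"r",np.hypot(*p[:2]))
E
python3 s.py
```

```text
[0.8134 0.2204 0.3449] 
 [[ 0.004  0.375 -0.927]
 [ 0.    -0.927 -0.375]
 [-1.     0.001 -0.004]] [-0.277  1.103 -0.402  0.254  0.369  1.799 -1.564] 6.625 0.136 [-1.2  0.4 -3.1]
tilt 0.22 az 2.5 r 0.8426837640612278
```

>>> arm_command(
  plan=[
    [0.0,0,0.02,-0.054,0],
    [0.0,0,0.02,-0.054,0],
    [0,0,0,0,0],
  ],
)

```text
clock: 7.0
tool_pos: [0.832, 0.2227, 0.3387]
eef_rot: [0.707, 0.144, -0.676, 0.151]
contact_force: [0.5, 0.4, -2.0]
opening: 0.134
```

```bash
python3 s.py
```

```text
[0.832  0.2227 0.3387] 
 [[ 0.045  0.408 -0.912]
 [-0.    -0.913 -0.408]
 [-0.999  0.018 -0.041]] [-0.249  1.149 -0.947  0.178  0.91   1.844 -1.546] 7.0 0.134 [ 0.5  0.4 -2. ]
tilt 2.56 az -0.1 r 0.8612690915248403
```

>>> arm_command(
  plan=[
    [0.0,-0.03,0.01,-0.054,0],
    [0.0,-0.03,0.01,-0.054,0],
    [0.0,-0.03,0.01,-0.054,0],
    [0.0,-0.03,0.01,-0.054,0],
    [0,0,0,0,0],
  ],
)

```text
clock: 7.62
tool_pos: [0.8502, 0.2183, 0.3676]
eef_rot: [0.732, 0.138, -0.648, 0.158]
contact_force: [0.1, 0.4, -2.1]
opening: 0.134
```

```bash
python3 s.py
```

```text
[0.8502 0.2183 0.3676] 
 [[ 0.123  0.407 -0.905]
 [-0.001 -0.912 -0.41 ]
 [-0.992  0.052 -0.111]] [-0.3    1.123 -0.312  0.137  0.339  1.772 -1.481] 7.625 0.134 [ 0.1  0.4 -2.1]
tilt 7.05 az -0.7 r 0.8777800821236108
```

>>> arm_command(
  plan=[
    [0.0,0,-0.016,-0.057,0],
    [0.0,0,-0.016,-0.057,0],
    [0.0,0,-0.016,-0.057,0],
    [0.0,0,-0.016,-0.057,0],
  ],
)

```text
clock: 8.12
tool_pos: [0.8716, 0.2962, 0.3405]
eef_rot: [0.762, 0.147, -0.612, 0.15]
contact_force: [0.7, -0.9, -2.6]
opening: 0.134
```

```bash
python3 s.py
```

```text
[0.8716 0.2962 0.3405] 
 [[ 0.207  0.408 -0.889]
 [ 0.04  -0.912 -0.409]
 [-0.977  0.049 -0.205]] [-0.422  1.2    0.74   0.138 -0.682  1.628 -1.466] 8.125 0.134 [ 0.7 -0.9 -2.6]
tilt 12.19 az 11.0 r 0.9205912757810101
```

>>> arm_command(
  plan=[
    [0.0,0,-0.001,-0.06,0],
    [0.0,0,-0.001,-0.06,0],
    [0.0,0,-0.001,-0.06,0],
    [0.0,0,-0.001,-0.06,0],
    [0.0,0,-0.001,-0.06,0],
    [0.0,0,-0.001,-0.06,0],
  ],
)

```text
clock: 8.88
tool_pos: [0.9332, 0.3544, 0.3561]
eef_rot: [0.832, 0.158, -0.515, 0.137]
contact_force: [-0.1, -0.1, -2.1]
opening: 0.134
```

```bash
python3 s.py
```

```text
[0.9332 0.3544 0.3561] 
 [[ 0.421  0.404 -0.813]
 [ 0.121 -0.913 -0.39 ]
 [-0.899  0.066 -0.433]] [-0.462  1.228  1.018  0.137 -0.954  1.387 -1.48 ] 8.875 0.134 [-0.1 -0.1 -2.1]
tilt 25.95 az 16.1 r 0.9981922858374919
```

>>> arm_command(
  plan=[
    [0.0,0,0.018,-0.05,0],
    [0.0,0,0.018,-0.05,0],
    [0,0,0,0,0],
  ],
)

```text
clock: 9.25
tool_pos: [0.9593, 0.33, 0.3771]
eef_rot: [0.849, 0.157, -0.486, 0.134]
contact_force: [-0.6, -0.1, -2.4]
opening: 0.131
```

```bash
python3 s.py
```

```text
[0.9593 0.33   0.3771] 
 [[ 0.479  0.397 -0.783]
 [ 0.137 -0.915 -0.38 ]
 [-0.867  0.074 -0.493]] [-0.427  1.216  1.02   0.137 -0.969  1.33  -1.447] 9.25 0.131 [-0.6 -0.1 -2.4]
tilt 29.87 az 16.0 r 1.0144244478781133
```

```bash
cat > t.py <<'E'
from s import *
C=np.array([.5791,-.2214,.1506]);n=np.array([-.4852,-.1101,.8675]);n/=np.linalg.norm(n)
ex=np.array([n[0],n[1],0]);ex/=np.linalg.norm(ex);dn=ex-n*(ex@n);dn/=np.linalg.norm(dn);lat=np.cross(n,dn)
a=np.radians(9.3);xc=np.cos(a)*dn+np.sin(a)*lat;yc=np.cross(n,xc)
Tt=np.c_[-n,yc,xc]
def rep(h=.06,L=.0258):
    tgt=C+n*(L+h)
    print("tgt",tgt.round(4),"delta tool",(Rt.T@(tgt-p)).round(4))
    e=R.from_matrix(Rt.T@Tt).as_rotvec();print("rot err tool deg",np.degrees(e).round(2),"roll rad",e[0].round(3))
if __name__=="__main__": rep()
E
python3 t.py
```

```text
[0.9593 0.33   0.3771] 
 [[ 0.479  0.397 -0.783]
 [ 0.137 -0.915 -0.38 ]
 [-0.867  0.074 -0.493]] [-0.427  1.216  1.02   0.137 -0.969  1.33  -1.447] 9.25 0.131 [-0.6 -0.1 -2.4]
tilt 29.87 az 16.0 r 1.0144244478781133
tgt [ 0.5375 -0.2308  0.225 ] delta tool [-0.1471  0.3344  0.6181]
rot err tool deg [ 2.06 -0.29  1.58] roll rad 0.036
```

>>> arm_command(
  plan=[
    [0.0,-0.005,0.012,0.022,0.01],
    [0.0,-0.0105,0.024,0.044,0.026],
    [0.0,-0.0105,0.024,0.044,0],
    [0.0,-0.0105,0.024,0.044,0],
    [0,0,0,0,0],
  ],
)

```text
clock: 9.88
tool_pos: [0.8624, 0.2023, 0.3405]
eef_rot: [0.85, 0.148, -0.491, 0.117]
contact_force: [-0.4, 0.7, -1.9]
opening: 0.135
```

```bash
python3 t.py
```

```text
[0.8624 0.2023 0.3405] 
 [[ 0.474  0.368 -0.8  ]
 [ 0.137 -0.928 -0.345]
 [-0.87   0.054 -0.49 ]] [-0.613  0.925  0.875  1.157 -0.973  0.896 -0.855] 9.875 0.135 [-0.4  0.7 -1.9]
tilt 29.54 az 16.2 r 0.885840478692046
tgt [ 0.5375 -0.2308  0.225 ] delta tool [-0.1128  0.2764  0.4663]
rot err tool deg [-0.11  0.07  1.69] roll rad -0.002
```

>>> arm_command(
  plan=[
    [0.0,-0.006,0.014,0.023,0],
    [0.0,-0.0112,0.0276,0.0466,0],
    [0.0,-0.0112,0.0276,0.0466,0],
    [0.0,-0.0112,0.0276,0.0466,0],
    [0.0,-0.0112,0.0276,0.0466,0],
    [0.0,-0.0112,0.0276,0.0466,0],
    [0.0,-0.0112,0.0276,0.0466,0],
    [0.0,-0.0112,0.0276,0.0466,0],
    [0.0,-0.0112,0.0276,0.0466,0],
    [0.0,-0.01,0.0276,0.0466,0],
    [0.0,-0.006,0.014,0.023,0],
    [0,0,0,0,0],
  ],
)

```text
clock: 11.38
tool_pos: [0.5489, -0.231, 0.2241]
eef_rot: [0.852, 0.149, -0.487, 0.12]
contact_force: [0.7, -0.3, -2.1]
opening: 0.134
```

```bash
python3 t.py; python3 - <<'E'
from plant import r
from h import *
st=r.get_state()
p,d=r.snapshot("wrist"); cv2.imwrite("pics/w3.png",p[:,:,::-1]); np.savez("pics/w3.npz",p=p,d=d,st=np.array([st],object))
p,d=r.snapshot("side"); cv2.imwrite("pics/s3.png",cv2.resize(p[80:220,240:440],(800,560))[:,:,::-1]);np.savez("pics/s3.npz",p=p,d=d)
E
```

```text
[ 0.5489 -0.231   0.2241] 
 [[ 0.482  0.371 -0.794]
 [ 0.138 -0.927 -0.349]
 [-0.865  0.059 -0.498]] [ 0.729  0.613 -0.331  2.05  -0.968  0.205  0.242] 11.375 0.134 [ 0.7 -0.3 -2.1]
tilt 30.09 az 16.0 r 0.5955672395340252
tgt [ 0.5375 -0.2308  0.225 ] delta tool [-0.0063 -0.0044  0.0086]
rot err tool deg [ 0.19 -0.48  1.56] roll rad 0.003
```

View pics/w3.png

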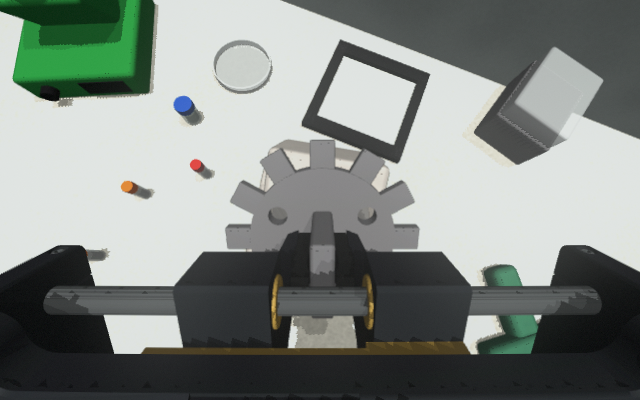

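View pics/s3.png

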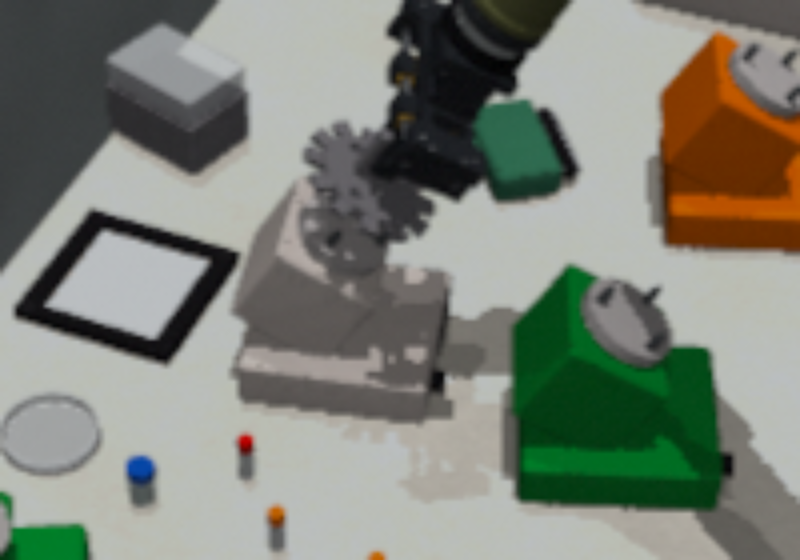

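```bash
python3 - <<'E'
from plant import r
from h import *
z=np.load("pics/w3.npz",allow_pickle=True);p=z['p'];c=r.calibration("wrist");M=np.array(c['mount'])
a=cv2.resize(p[130:260,220:420],(800,520),interpolation=cv2.INTER_CUBIC)
cv2.imwrite("pics/w3c.png",a[:,:,::-1])
# plate depth in tool frame
g=np.mgrid[255:395,165:230].reshape(2,-1).T
P=(rays(c,g)*z['d'][g[:,1],g[:,0]][:,None])@M[:3,:3].T+M[:3,3]
k=abs(P[:,0]-.016)<.012;k&=abs(P[:,1])>.012;k&=np.hypot(P[:,1],P[:,2])<.044
A=np.c_[P[k][:,1:],np.ones(k.sum())];s=np.linalg.lstsq(A,P[k][:,0],rcond=None)[0];print("plate x = ",s.round(4),k.sum(),np.std(P[k][:,0]-A@s))
E
```

```text
plate x =  [-0.0007  0.0258  0.0172] 3939 0.0015410255085966597
```

View pics/w3c.png

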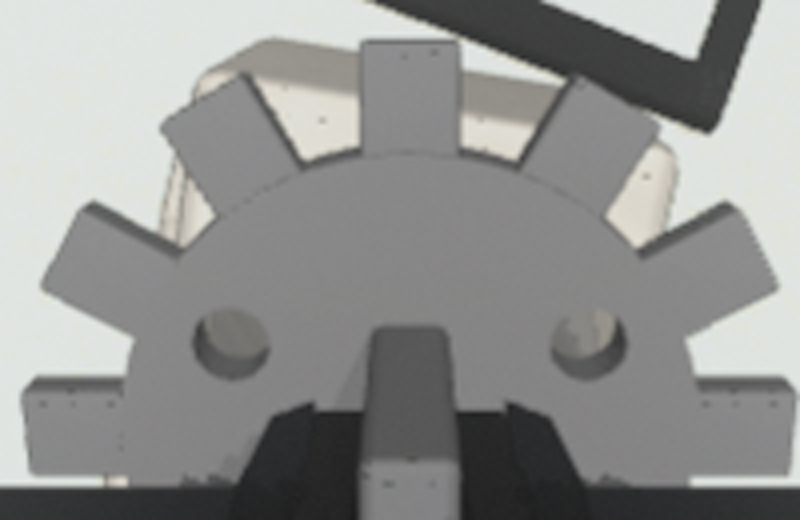

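```bash
cat > u.py <<'E'
from t import *
import sys
c=r.calibration("wrist");M=np.array(c['mount'])
w=rays(c,[[277.6,215.1],[366.8,215.1]])@M[:3,:3].T
zz=-.016;px=.0168+.0258*zz
H=M[:3,3]+w*((px-M[0,3])/w[:,0])[:,None]
d=H[1]-H[0]
print(H.round(4),np.linalg.norm(d),"ang",np.degrees(np.arctan2(d[2],d[1])))
u=d/np.linalg.norm(d); cc=H.mean(0)+.016*np.cross([1,0,0],u); print("car centre top in tool",cc.round(4))
cu=cc+[.01,0,0]
for h in (.03,.02,.0):
    tgt=C+n*h; print(h,"delta tool",(Rt.T@(tgt-p)-cu).round(4))
e=R.from_matrix(Rt.T@Tt).as_rotvec();print("rot err deg",np.degrees(e).round(2))
E
python3 u.py
```

```text
[ 0.5511 -0.2264  0.2251] 
 [[ 0.483  0.378 -0.79 ]
 [ 0.144 -0.924 -0.355]
 [-0.864  0.058 -0.5  ]] [ 0.724  0.612 -0.334  2.05  -0.969  0.207  0.242] 11.475 0.137 [-0.   0.8 -2.7]
tilt 30.23 az 16.6 r 0.5957376037941323
[[ 0.0164 -0.0273 -0.0145]
 [ 0.0164  0.0279 -0.0145]] 0.055262994176172094 ang 0.018930123352244938
car centre top in tool [0.0164 0.0003 0.0015]
0.03 delta tool [0.0223 0.0005 0.0115]
0.02 delta tool [0.0323 0.0008 0.0116]
0.0 delta tool [0.0522 0.0014 0.0118]
rot err deg [ 0.55 -0.65  1.82]
```

>>> arm_command(
  plan=[
    [0,0,0,0,0],
    [0,0,0,0,0],
  ],
)

```text
clock: 11.72
tool_pos: [0.5508, -0.225, 0.2249]
eef_rot: [0.852, 0.154, -0.485, 0.122]
contact_force: [-0.8, -0.6, -2.2]
opening: 0.136
```

```bash
python3 u.py
```

```text
[ 0.5508 -0.225   0.2249] 
 [[ 0.481  0.381 -0.789]
 [ 0.145 -0.923 -0.357]
 [-0.864  0.058 -0.499]] [ 0.722  0.611 -0.335  2.051 -0.968  0.206  0.243] 11.725 0.136 [-0.8 -0.6 -2.2]
tilt 30.18 az 16.7 r 0.5950315355900812
[[ 0.0164 -0.0273 -0.0145]
 [ 0.0164  0.0279 -0.0145]] 0.05526327099177169 ang 0.018931756793576275
car centre top in tool [0.0164 0.0003 0.0015]
0.03 delta tool [0.0219 0.0019 0.0116]
0.02 delta tool [0.0319 0.0022 0.0117]
0.0 delta tool [0.0519 0.0028 0.012 ]
rot err deg [ 0.69 -0.61  1.9 ]
```

>>> arm_command(
  plan=[
    [0,0,0.002,0.0115,0.012],
    [0,0.012,0,0,0],
    [0,0.012,0,0,0],
    [0,0,0,0,0],
    [0,0,0,0,0],
  ],
)

```text
clock: 12.35
tool_pos: [0.5533, -0.2285, 0.1979]
eef_rot: [0.853, 0.151, -0.487, 0.116]
contact_force: [-0.4, -0.6, -2.1]
opening: 0.129
```

```bash
python3 u.py; python3 - <<'E'
from plant import r
from h import *
st=r.get_state()
p,d=r.snapshot("wrist"); cv2.imwrite("pics/w4.png",cv2.resize(p[130:260,220:420],(800,520))[:,:,::-1]); np.savez("pics/w4.npz",p=p,d=d,st=np.array([st],object))
p,d=r.snapshot("side"); cv2.imwrite("pics/s4.png",cv2.resize(p[100:180,280:380],(800,640))[:600,:,::-1]);np.savez("pics/s4.npz",p=p,d=d)
E
```

```text
[ 0.5533 -0.2285  0.1979] 
 [[ 0.481  0.369 -0.795]
 [ 0.144 -0.928 -0.344]
 [-0.865  0.051 -0.499]] [ 0.782  0.676 -0.431  2.06  -0.971  0.117  0.26 ] 12.35 0.129 [-0.4 -0.6 -2.1]
tilt 30.14 az 16.7 r 0.5986558502414746
[[ 0.0164 -0.0274 -0.0145]
 [ 0.0164  0.0279 -0.0145]] 0.05526325289726404 ang 0.018682418501496705
car centre top in tool [0.0164 0.0003 0.0015]
0.03 delta tool [-0.002  -0.0008 -0.0011]
0.02 delta tool [ 0.008  -0.0004 -0.001 ]
0.0 delta tool [ 0.0279  0.0002 -0.0009]
rot err deg [-0.11 -0.55  1.89]
```

View pics/w4.png

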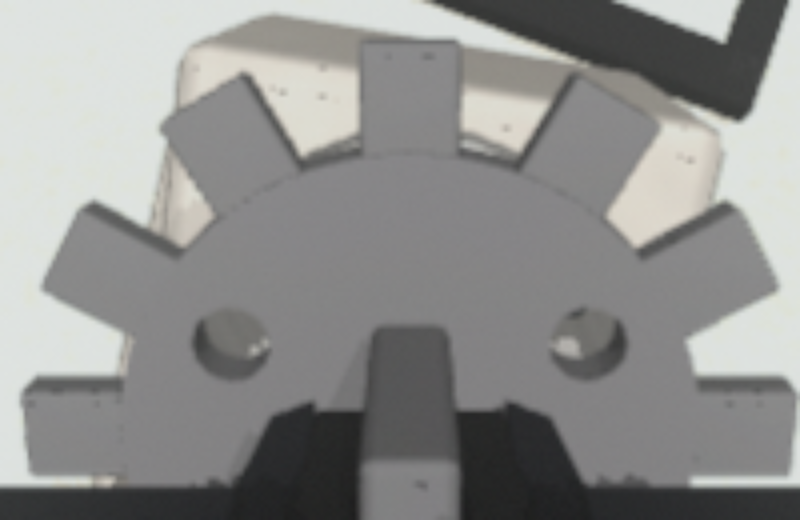

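View pics/s4.png

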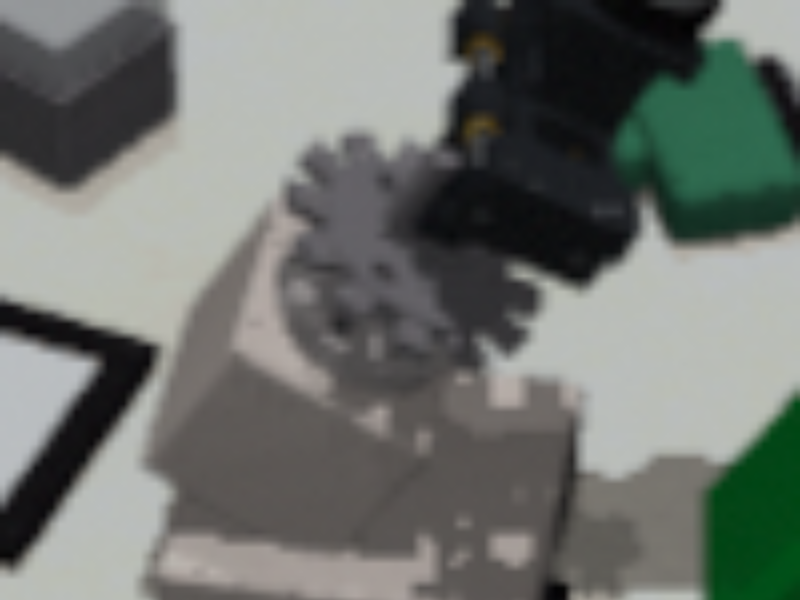

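```bash
cat > fk.py <<'E'
import numpy as np, itertools
from scipy.optimize import least_squares
from scipy.spatial.transform import Rotation as R
D=[
([1.31479517,.68997986,-.19450575,1.56632547,.15732655,.90249513,-.21508225],[.17836557,-.59835962,.23791735],[-.69954349,-.10276471,.69983768,-.10151618]),
([.452,.475,-.245,1.697,.131,.986,-1.115],[.50129,-.2011,.32858],[.69975,.10445,-.69911,.10338]),
([-.381,.718,-.186,2.001,.282,.452,-2.007],[.46942,.20143,.13127],[-.69553,-.11973,.69812,-.12053]),
([-.332,.592,-.272,1.848,.227,.732,-1.942],[.48923,.21525,.22776],[-.696,-.126,.696,-.127]),
([-.277,1.103,-.402,.254,.369,1.799,-1.564],[.8134,.2204,.3449],[.695,.135,-.693,.135]),
([-.249,1.149,-.947,.178,.91,1.844,-1.546],[.832,.2227,.3387],[.707,.144,-.676,.151]),
([-.3,1.123,-.312,.137,.339,1.772,-1.481],[.8502,.2183,.3676],[.732,.138,-.648,.158]),
([-.422,1.2,.74,.138,-.682,1.628,-1.466],[.8716,.2962,.3405],[.762,.147,-.612,.15]),
([-.462,1.228,1.018,.137,-.954,1.387,-1.48],[.9332,.3544,.3561],[.832,.158,-.515,.137]),
([-.427,1.216,1.02,.137,-.969,1.33,-1.447],[.9593,.33,.3771],[.849,.157,-.486,.134]),
([-.613,.925,.875,1.157,-.973,.896,-.855],[.8624,.2023,.3405],[.85,.148,-.491,.117]),
([.722,.611,-.335,2.051,-.968,.206,.243],[.5508,-.225,.2249],[.852,.154,-.485,.122]),
([.782,.676,-.431,2.06,-.971,.117,.26],[.5533,-.2285,.1979],[.853,.151,-.487,.116])]
def fk(q,x,s):
    # x: d1,d3,d5,d7, a2,a4,a6(x-offsets), base yaw, tool roll offset, base x,y
    def T(Rm,t): A=np.eye(4);A[:3,:3]=Rm;A[:3,3]=t;return A
    rz=lambda a:R.from_euler('z',a).as_matrix(); ry=lambda a:R.from_euler('y',a).as_matrix()
    A=T(rz(x[7]+s[0]*q[0]),[0,0,x[0]])@T(np.eye(3),[x[4],0,0])@T(ry(q[1]),[0]*3)@T(rz(s[1]*q[2]),[0]*3)@T(np.eye(3),[x[5],0,x[1]])@T(ry(q[3]),[0]*3)@T(np.eye(3),[x[6],0,0])@T(rz(s[2]*q[4]),[0,0,0])@T(np.eye(3),[x[8],0,x[2]])@T(ry(q[5]),[0]*3)@T(rz(s[3]*q[6]+x[9]),[0,0,0])@T(np.eye(3),[0,0,x[3]])
    # tool: x=finger (z), so cols: toolx=z, tooly=y, toolz=-x
    Rm=A[:3,:3]@np.array([[0,0,-1],[0,1,0],[1,0,0.]])
    return Rm,A[:3,3]
def res(x,s):
    o=[]
    for q,p,w in D:
        Rm,t=fk(q,x,s); o+=list((t-p)*5)+list((R.from_quat(w).inv()*R.from_matrix(Rm)).as_rotvec())
    return np.array(o)
if __name__=="__main__":
    out=[]
    for s in itertools.product([1,-1],repeat=4):
        for r0 in (0,1.57,3.14,-1.57):
            f=least_squares(res,[.35,.4,.4,.25,0,0,0,0,0,r0],args=(s,));out.append((f.cost,s,f.x.round(4)))
    out.sort(key=lambda a:a[0])
    for o in out[:3]: print(o)
    np.savez("fk.npz",x=out[0][2],s=out[0][1]); print(np.abs(res(out[0][2],out[0][1])).reshape(-1,6).max(0))
E
python3 fk.py
```

```text
(np.float64(0.042349362046989476), (-1, -1, -1, -1), array([ 0.3644,  0.5203,  0.334 ,  0.3244,  0.0559, -0.0192,  0.0147,
       -0.0486, -0.0046,  1.5246]))
(np.float64(0.04234936204698954), (-1, -1, -1, -1), array([ 0.3644,  0.5203,  0.334 ,  0.3244,  0.0559, -0.0192,  0.0147,
       -0.0486, -0.0046,  1.5246]))
(np.float64(0.04234936204700418), (-1, -1, -1, -1), array([ 0.3644,  0.5203,  0.334 ,  0.3244,  0.0559, -0.0192,  0.0147,
       -0.0486, -0.0046,  1.5246]))
[0.05366978 0.06803411 0.11758513 0.00497731 0.00347858 0.02468937]
```

```bash
python3 - <<'E'
s=open('fk.py').read()
s=s.replace("[x[4],0,0])","[x[4],x[10],0])").replace("[x[5],0,x[1]]","[x[5],x[11],x[1]]").replace("[x[6],0,0])","[x[6],x[12],0])").replace("[x[8],0,x[2]]","[x[8],x[13],x[2]]").replace("[0,0,x[3]]","[x[14],x[15],x[3]]").replace("for s in itertools.product([1,-1],repeat=4):\n        for r0 in (0,1.57,3.14,-1.57):","for s in [(-1,)*4]:\n        for r0 in (1.57,):").replace("0,r0]","0,r0]+[0]*6")
open('fk.py','w').write(s)
E
python3 fk.py
python3 - <<'E'
import sys;sys.path.insert(0,'.')
from fk import *
z=np.load('fk.npz');print(res(z['x'],z['s']).reshape(-1,6).round(3))
E
```

```text
(np.float64(2.6481710255644286e-05), (-1, -1, -1, -1), array([ 3.4720e-01,  5.6300e-01,  3.4470e-01,  3.2620e-01,  5.0000e-04,
       -2.0000e-04, -1.0000e-04, -2.0000e-04,  0.0000e+00,  1.5705e+00,
       -1.8500e-02, -2.1010e+00,  2.0742e+00, -7.0000e-04, -1.0000e-04,
       -0.0000e+00]))
[0.0022227  0.00257643 0.00124874 0.00118625 0.00156691 0.00139895]
[[-0.001 -0.001  0.001 -0.     0.    -0.   ]
 [ 0.     0.001 -0.    -0.    -0.    -0.   ]
 [-0.001 -0.002 -0.001  0.    -0.001  0.   ]
 [ 0.002 -0.001  0.001  0.001  0.    -0.001]
 [ 0.001 -0.001  0.001 -0.     0.001  0.001]
 [-0.001 -0.    -0.001 -0.    -0.001 -0.001]
 [ 0.    -0.    -0.    -0.     0.002 -0.001]
 [-0.002  0.001 -0.    -0.    -0.001 -0.   ]
 [ 0.001 -0.003  0.001  0.     0.     0.001]
 [ 0.    -0.001 -0.     0.     0.002 -0.001]
 [-0.    -0.001 -0.    -0.001  0.     0.   ]
 [ 0.001 -0.     0.001 -0.     0.    -0.   ]
 [-0.002 -0.001 -0.001  0.001 -0.     0.001]]
```

```bash
cat > ik.py <<'E'
from fk import *
Z=np.load('fk.npz');X=Z['x'];S=Z['s']
lo=np.array([-3.01,-.46,-1.47,.13,-1,.04,-2.66]);hi=np.array([3.01,2.08,1.51,2.56,4.14,2.09,2.66])
def sols(Tm,tp,n=300,seed=0):
    rng=np.random.default_rng(seed);out=[]
    for i in range(n):
        q0=rng.uniform(lo,hi)
        f=least_squares(lambda q:np.r_[(fk(q,X,S)[1]-tp)*3,R.from_matrix(Tm.T@fk(q,X,S)[0]).as_rotvec()],q0,bounds=(lo+.005,hi-.005))
        if f.cost<1e-8: out.append(f.x)
    return np.array(out)
E
cat > ik2.py <<'E'
from t import *
import ik
L=.0264;tp=C+n*L-Tt@np.array([0,.0003,.0015])
print("final TCP",tp.round(4))
o=ik.sols(Tt,tp,150)
m=np.minimum(o-ik.lo,ik.hi-o).min(1); k=np.argsort(o[:,2])
print(len(o));
for i in k: print(o[i].round(2),m[i].round(3))
E
python3 ik2.py
```

```text
[ 0.5532 -0.2289  0.1982] 
 [[ 0.481  0.369 -0.795]
 [ 0.143 -0.928 -0.344]
 [-0.865  0.052 -0.499]] [ 0.782  0.675 -0.431  2.06  -0.971  0.117  0.26 ] 12.45 0.129 [-0.6 -0.5 -2.2]
tilt 30.14 az 16.6 r 0.598675695219722
final TCP [ 0.5674 -0.2235  0.1742]Traceback (most recent call last):
  File "ik2.py", line 5, in <module>
    o=ik.sols(Tt,tp,150)
  File "ik.py", line 8, in sols
    f=least_squares(lambda q:np.r_[(fk(q,X,S)[1]-tp)*3,R.from_matrix(Tm.T@fk(q,X,S)[0]).as_rotvec()],q0,bounds=(lo+.005,hi-.005))
    return func(*args, **kwargs)
    raise ValueError("Initial guess is outside of provided bounds")
ValueError: Initial guess is outside of provided bounds
```

```bash
sed -i 's/rng.uniform(lo,hi)/rng.uniform(lo+.01,hi-.01)/' ik.py; time python3 ik2.py
```

```text
[ 0.5532 -0.2289  0.1982] 
 [[ 0.481  0.369 -0.795]
 [ 0.143 -0.928 -0.344]
 [-0.865  0.052 -0.499]] [ 0.782  0.675 -0.431  2.06  -0.971  0.117  0.26 ] 12.45 0.129 [-0.6 -0.5 -2.2]
tilt 30.14 az 16.6 r 0.598675695219722
final TCP [ 0.5674 -0.2235  0.1742]
42
[ 1.18  1.14 -1.45  2.05  1.59  0.86 -2.16] 0.023
[ 1.16  1.07 -1.34  2.05  1.58  0.73 -2.17] 0.132
[ 1.14  1.01 -1.25  2.06  1.58  0.64 -2.18] 0.221
[ 1.13  1.01 -1.24  2.06  1.57  0.63 -2.18] 0.232
[ 1.11  0.97 -1.16  2.06  1.57  0.55 -2.19] 0.305
[ 1.1   0.95 -1.14  2.06  1.57  0.53 -2.2 ] 0.334
[ 1.1   0.95 -1.13  2.06  1.57  0.52 -2.2 ] 0.342
[ 1.08  0.93 -1.1   2.06  1.57  0.49 -2.2 ] 0.374
[ 1.05  0.89 -1.02  2.06  1.56  0.41 -2.21] 0.374
[ 1.02  0.86 -0.95  2.06  1.57  0.36 -2.22] 0.318
[ 1.01  0.85 -0.92  2.06  1.57  0.33 -2.23] 0.29
[ 0.97  0.82 -0.85  2.06  1.57  0.27 -2.25] 0.225
[ 0.97  0.82 -0.84  2.06  1.57  0.26 -2.25] 0.224
[ 0.9   0.78 -0.72  2.07  1.6   0.16 -2.3 ] 0.123
[ 0.88  0.77 -0.67  2.07  1.63  0.13 -2.33] 0.091
[ 0.86  0.76 -0.63  2.07  1.66  0.1  -2.37] 0.061
[ 0.85  0.76 -0.63  2.07  1.67  0.1  -2.38
[... 597 characters left out ...]
52] 0.014
[ 0.82  0.74 -0.57  2.07  1.81  0.05 -2.53] 0.013
[ 0.82  0.74 -0.56  2.07  1.82  0.05 -2.53] 0.012
[ 0.82  0.74 -0.56  2.07  1.82  0.05 -2.54] 0.012
[ 0.81  0.74 -0.56  2.07  1.84  0.05 -2.55] 0.01
[ 0.81  0.74 -0.56  2.07  1.84  0.05 -2.56] 0.009
[ 0.81  0.74 -0.56  2.07  1.85  0.05 -2.56] 0.008
[ 0.81  0.74 -0.56  2.07  1.85  0.05 -2.56] 0.008
[ 0.81  0.74 -0.56  2.07  1.86  0.05 -2.57] 0.007
[ 0.81  0.74 -0.56  2.07  1.86  0.05 -2.57] 0.007
[ 0.81  0.74 -0.56  2.07  1.86  0.05 -2.58] 0.006
[ 0.81  0.74 -0.55  2.07  1.86  0.05 -2.58] 0.006
[ 0.81  0.74 -0.55  2.07  1.87  0.05 -2.59] 0.005
[ 0.81  0.74 -0.55  2.07  1.87  0.05 -2.59] 0.005
real	3m4.287s
user	2m58.941s
sys	0m0.254s
```

```bash
cat > fam.py <<'E'
from s import *
import ik
from fk import fk
from scipy.optimize import least_squares
def fam(q,Tm,tp,step=.04,N=70):
    def solve(q0,i,v):
        idx=[j for j in range(7) if j!=i]
        def f(y):
            qq=np.array(q0,float);qq[i]=v;qq[idx]=y
            Rm,t=fk(qq,ik.X,ik.S);return np.r_[(t-tp)*3,R.from_matrix(Tm.T@Rm).as_rotvec()]
        s=least_squares(f,np.array(q0)[idx],method='lm',max_nfev=60);o=np.array(q0,float);o[i]=v;o[idx]=s.x
        return o,s.cost
    out=[]
    q,c=solve(q,2,q[2])
    out=[q.copy()]
    for k in range(N):
        q,c=solve(q,2,q[2]-step)
        if c>1e-6 or q[2]<-1.47 : break
        out.append(q.copy())
    return np.array(out)
if __name__=="__main__":
    for back in (0,.03,.06,.1):
        o=fam(st['q'],Rt,p-Rt[:,0]*back,.05)
        print("back",back)
        for v in o[::2]: print(v.round(2))
E
time python3 fam.py
```

```text
[ 0.5532 -0.2289  0.1982] 
 [[ 0.481  0.369 -0.795]
 [ 0.143 -0.928 -0.344]
 [-0.865  0.052 -0.499]] [ 0.782  0.675 -0.431  2.06  -0.971  0.117  0.26 ] 12.45 0.129 [-0.6 -0.5 -2.2]
tilt 30.14 az 16.6 r 0.598675695219722
back 0
[ 0.78  0.68 -0.43  2.06 -0.97  0.12  0.26]
[ 0.84  0.69 -0.53  2.06 -0.39  0.08 -0.32]
[ 0.9   0.71 -0.63  2.06  0.49  0.09 -1.18]
[ 0.96  0.74 -0.73  2.05  0.95  0.14 -1.63]
[ 1.01  0.77 -0.83  2.05  1.15  0.21 -1.82]
[ 1.06  0.81 -0.93  2.05  1.25  0.29 -1.91]
[ 1.11  0.85 -1.03  2.05  1.32  0.37 -1.97]
[ 1.15  0.89 -1.13  2.05  1.37  0.46 -2.  ]
[ 1.18  0.95 -1.23  2.04  1.41  0.56 -2.02]
[ 1.21  1.01 -1.33  2.04  1.44  0.66 -2.04]
[ 1.23  1.07 -1.43  2.04  1.46  0.77 -2.05]
back 0.03
[ 0.81  0.62 -0.43  2.06 -0.78  0.17  0.07]
[ 0.87  0.63 -0.53  2.06 -0.42  0.14 -0.29]
[ 0.93  0.65 -0.63  2.06  0.08  0.13 -0.78]
[ 0.99  0.68 -0.73  2.06  0.53  0.16 -1.22]
[ 1.04  0.71 -0.83  2.05  0.83  0.21 -1.51]
[ 1.09  0.74 -0.93  2.05  1.01  0.27 -1.69]
[ 1.14  0.78 -1.03  2.05  1.13  0.35 -1.8 ]
[ 1.18  0.83 -1.13  2.05  1.22  0.43 -1.87]
[ 1.22  0.88 -1.23  2.05  1
[... 432 characters left out ...]
.77 -1.13  2.05  1.04  0.42 -1.7 ]
[ 1.26  0.82 -1.23  2.05  1.13  0.5  -1.79]
[ 1.29  0.87 -1.33  2.04  1.2   0.59 -1.85]
[ 1.31  0.94 -1.43  2.04  1.26  0.7  -1.9 ]
back 0.1
[ 0.88  0.49 -0.43  2.05 -0.6   0.32 -0.11]
[ 0.95  0.5  -0.53  2.05 -0.43  0.3  -0.27]
[ 1.01  0.52 -0.63  2.05 -0.24  0.28 -0.46]
[ 1.07  0.54 -0.73  2.04 -0.02  0.28 -0.67]
[ 1.13  0.57 -0.83  2.04  0.2   0.29 -0.9 ]
[ 1.18  0.6  -0.93  2.04  0.42  0.32 -1.11]
[ 1.23  0.64 -1.03  2.04  0.61  0.36 -1.29]
[ 1.27  0.68 -1.13  2.04  0.77  0.42 -1.45]
[ 1.31  0.73 -1.23  2.04  0.9   0.48 -1.57]
[ 1.35  0.78 -1.33  2.03  1.    0.57 -1.67]
[ 1.37  0.85 -1.43  2.03  1.09  0.66 -1.75]
real	0m3.542s
user	0m3.579s
sys	0m0.241s
```

>>> arm_command(
  plan=[
    [0,-0.035,0,0,-0.1],
    [0,-0.035,0,0,-0.185],
    [0,0,0,0,-0.185],
    [0,0,0,0,-0.185],
    [0,0,0,0,-0.185],
    [0,0,0,0,-0.185],
    [0,0,0,0,-0.185],
    [0,0,0,0,-0.185],
    [0,0,0,0,-0.185],
    [0,0,0,0,-0.185],
    [0,0,0,0,-0.185],
    [0,0,0,0,-0.185],
  ],
)

```text
clock: 13.95
tool_pos: [0.5189, -0.239, 0.2587]
eef_rot: [0.307, 0.5, -0.102, 0.804]
contact_force: [-0.2, -0.1, -2.0]
opening: 0.131
```

```bash
python3 t.py
```

```text
[ 0.5189 -0.239   0.2587] 
 [[ 0.48   0.471  0.74 ]
 [ 0.143  0.791 -0.595]
 [-0.865  0.392  0.312]] [ 1.006  0.59  -0.684  2.054  0.009  0.216  1.436] 13.95 0.131 [-0.2 -0.1 -2. ]
tilt 30.07 az 16.6 r 0.5713122081640377
tgt [ 0.5375 -0.2308  0.225 ] delta tool [ 0.0392  0.002  -0.0016]
rot err tool deg [122.54  -2.27   0.57] roll rad 2.139
```

>>> arm_command(
  plan=[
    [0,0,0,0,-0.185],
    [0,0,0,0,-0.185],
    [0,0,0,0,-0.185],
    [0,0,0,0,-0.185],
    [0,0,0,0,-0.185],
    [0,0,0,0,-0.185],
    [0,0,0,0,-0.185],
    [0,0,0,0,-0.185],
    [0,0,0,0,-0.185],
    [0,0,0,0,-0.185],
    [0,0,0,0,-0.185],
    [0,0,0,0,0],
  ],
)

```text
clock: 15.45
tool_pos: [0.5189, -0.2393, 0.2584]
eef_rot: [-0.519, 0.351, 0.37, 0.686]
contact_force: [-0.1, 0.1, -2.5]
opening: 0.133
```

```bash
sed -i 's/a=np.radians(9.3)/a=np.radians(9.3+240)/' t.py; python3 t.py
```

```text
[ 0.5189 -0.2393  0.2584] 
 [[ 0.48  -0.872  0.097]
 [ 0.143  0.187  0.972]
 [-0.865 -0.453  0.214]] [ 1.206  0.715 -1.065  2.045  0.886  0.368  2.608] 15.45 0.133 [-0.1  0.1 -2.5]
tilt 30.06 az 16.6 r 0.571446972531351
tgt [ 0.5375 -0.2308  0.225 ] delta tool [0.039  0.0005 0.0029]
rot err tool deg [-1.35  1.83 -0.53] roll rad -0.023
```

```bash
python3 u.py | tail -5
```

```text
car centre top in tool [ 0.0164 -0.0008  0.0027]
0.03 delta tool [ 0.0683  0.0008 -0.0016]
0.02 delta tool [ 0.0783  0.0007 -0.0019]
0.0 delta tool [ 0.0983  0.0005 -0.0025]
rot err deg [-1.35  1.83 -0.53]
```

```bash
python3 - <<'E'
from plant import r
from h import *
for i in range(2): print(r.calibration("wrist"))
E
cat u.py | head -12; python3 u.py|tail -8
```

```text
{'fx': 278.44210728068776, 'fy': 278.44210728068776, 'cx': 322.08542349420753, 'cy': 196.0594983910224, 'k1': -0.013393089028496853, 'mount': array([[ 1.18901238e-03, -2.89431319e-01,  9.57198045e-01,
        -1.45309425e-01],
       [ 9.99999291e-01,  2.81893394e-04, -1.15694215e-03,
        -6.76466135e-04],
       [ 6.50274859e-05,  9.57198742e-01,  2.89431449e-01,
        -7.44957182e-02],
       [ 0.00000000e+00,  0.00000000e+00,  0.00000000e+00,
         1.00000000e+00]])}
{'fx': 278.44210728068776, 'fy': 278.44210728068776, 'cx': 322.08542349420753, 'cy': 196.0594983910224, 'k1': -0.013393089028496853, 'mount': array([[ 1.18901238e-03, -2.89431319e-01,  9.57198045e-01,
        -1.45309425e-01],
       [ 9.99999291e-01,  2.81893394e-04, -1.15694215e-03,
        -6.76466135e-04],
       [ 6.50274859e-05,  9.57198742e-01,  2.89431449e-01,
        -7.44957182e-02],
       [ 0.00000000e+00,  0.00000000e+00,  0.00000000e+00,
         1.00000000e+00]])}
from t import *
import sys
c=r.calibration("wrist");M=np.array(c['mount'])
w=rays(c,[[277.6,215.1],[366.8,215.1]])@M[:3,:3].T
zz=-.016;px=.0168+.0258*zz
H=M[:3,3]+w*((px-M[0,3])/w[:,0])[:,None]
d=H[1]-H[0]
print(H.round(4),np.linalg.norm(d),"ang",np.degrees(np.arctan2(d[2],d[1])))
u=d/np.linalg.norm(d); cc=H.mean(0)+.016*np.cross([1,0,0],u); print("car centre top in tool",cc.round(4))
cu=cc+[.01,0,0]
for h in (.03,.02,.0):
    tgt=C+n*h; print(h,"delta tool",(Rt.T@(tgt-p)-cu).round(4))
tilt 30.06 az 16.6 r 0.571446972531351
[[ 0.0164 -0.0284 -0.0133]
 [ 0.0164  0.0268 -0.0133]] 0.055281954870907445 ang -0.022021352907305176
car centre top in tool [ 0.0164 -0.0008  0.0027]
0.03 delta tool [ 0.0683  0.0008 -0.0016]
0.02 delta tool [ 0.0783  0.0007 -0.0019]
0.0 delta tool [ 0.0983  0.0005 -0.0025]
rot err deg [-1.35  1.83 -0.53]
```

>>> arm_command(
  plan=[
    [0,0.02,0,0,-0.02],
    [0,0.025,0,0,0],
    [0,0.02,0,0,0],
    [0,0.006,0,0,0],
    [0,0,0,0,0],
    [0,0,0,0,0],
  ],
)

```text
clock: 16.2
tool_pos: [0.5535, -0.2291, 0.1977]
eef_rot: [-0.527, 0.346, 0.373, 0.681]
contact_force: [0.4, -0.5, -2.2]
opening: 0.132
```

```bash
python3 u.py; python3 - <<'E'
from plant import r
from h import *
st=r.get_state()
p,d=r.snapshot("wrist"); cv2.imwrite("pics/w5.png",cv2.resize(p[130:260,220:420],(800,520))[:,:,::-1]); np.savez("pics/w5.npz",p=p,d=d,st=np.array([st],object))
p,d=r.snapshot("side"); cv2.imwrite("pics/s5.png",cv2.resize(p[100:175,280:380],(800,600),interpolation=cv2.INTER_CUBIC)[:,:,::-1]);np.savez("pics/s5.npz",p=p,d=d)
E
```

```text
[ 0.5535 -0.2291  0.1977] 
 [[ 0.482 -0.873  0.078]
 [ 0.143  0.166  0.976]
 [-0.865 -0.459  0.205]] [ 0.984  0.754 -0.781  2.051  1.07   0.174  2.443] 16.2 0.132 [ 0.4 -0.5 -2.2]
tilt 30.15 az 16.5 r 0.5990247811635123
[[ 0.0164 -0.0285 -0.0133]
 [ 0.0164  0.0268 -0.0133]] 0.055281035163342734 ang -0.021994578985541042
car centre top in tool [ 0.0164 -0.0008  0.0027]
0.03 delta tool [-0.0022  0.0016 -0.0018]
0.02 delta tool [ 0.0078  0.0015 -0.0022]
0.0 delta tool [ 0.0278  0.0013 -0.0028]
rot err deg [-0.12  1.84 -0.42]
```

View pics/w5.png

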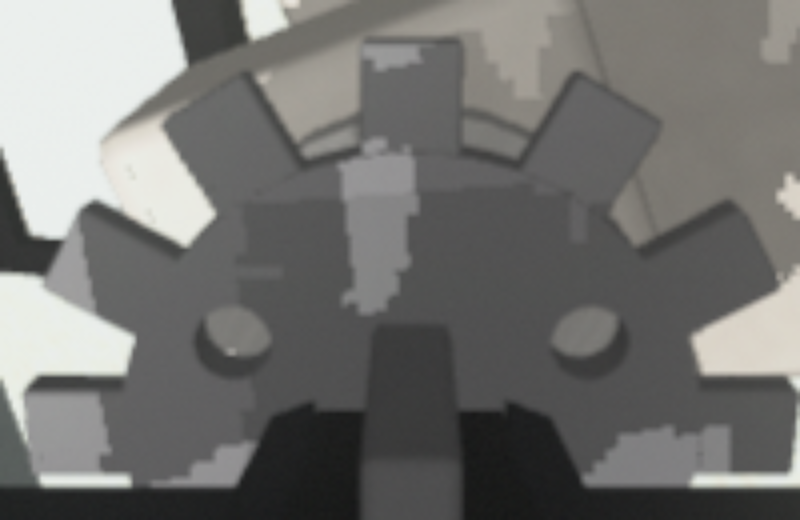

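View pics/s5.png

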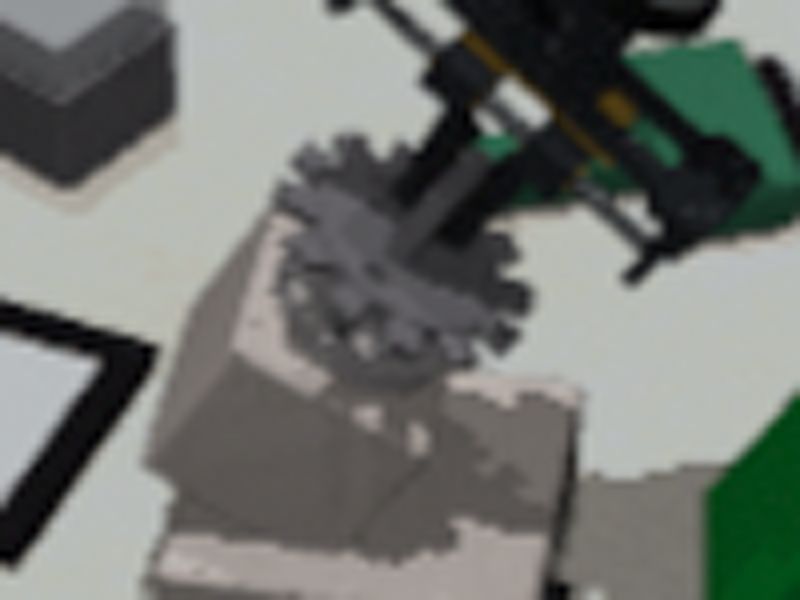

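>>> arm_command(
  plan=[
    [0,0,0.0005,-0.002,0],
    [0,0.005,0,0,0],
    [0,0.005,0,0,0],
    [0,0.003,0,0,0],
    [0,0,0,0,0],
  ],
)

```text
clock: 16.92
tool_pos: [0.5591, -0.2287, 0.1848]
eef_rot: [-0.527, 0.347, 0.374, 0.68]
contact_force: [-0.5, -1.1, -2.5]
opening: 0.131
```

```bash
python3 u.py; python3 -c "
from plant import r
s=r.get_state();print(s['contact_force'],s['moment'])"
```

```text
[ 0.5591 -0.2287  0.1848] 
 [[ 0.48  -0.874  0.077]
 [ 0.143  0.165  0.976]
 [-0.865 -0.457  0.204]] [ 0.939  0.765 -0.716  2.048  1.105  0.131  2.41 ] 16.925 0.131 [-0.5 -1.1 -2.5]
tilt 30.07 az 16.6 r 0.6040702466891443
[[ 0.0164 -0.0285 -0.0133]
 [ 0.0164  0.0268 -0.0133]] 0.055281349039469595 ang -0.02200240954045115
car centre top in tool [ 0.0164 -0.0008  0.0027]
0.03 delta tool [-0.0161  0.0005 -0.    ]
0.02 delta tool [-0.0061  0.0004 -0.0004]
0.0 delta tool [ 0.0139  0.0002 -0.001 ]
rot err deg [-0.05  1.86 -0.51]
[-0.48101899 -1.11840363 -2.51820605] [-0.15229408  0.74262564 -0.03373797]
```

>>> arm_command(
  plan=[
    [0,0.003,0,0,0],
    [0,0.003,0,0,0],
    [0,0.002,0,0,0],
    [0,0,0,0,0],
  ],
)

```text
clock: 17.42
tool_pos: [0.5629, -0.2279, 0.178]
eef_rot: [-0.527, 0.347, 0.374, 0.68]
contact_force: [-0.1, -2.5, -4.1]
opening: 0.131
```

```bash
python3 u.py; python3 -c "
from plant import r
s=r.get_state();print(s['contact_force'],s['moment'])"
```

```text
[ 0.5629 -0.2279  0.178 ] 
 [[ 0.48  -0.874  0.078]
 [ 0.143  0.165  0.976]
 [-0.865 -0.458  0.204]] [ 0.908  0.769 -0.674  2.047  1.131  0.103  2.38 ] 17.425 0.131 [-0.1 -2.5 -4.1]
tilt 30.08 az 16.6 r 0.607293192921455
[[ 0.0164 -0.0285 -0.0133]
 [ 0.0164  0.0268 -0.0133]] 0.05528132111775169 ang -0.02197868835737855
car centre top in tool [ 0.0164 -0.0008  0.0027]
0.03 delta tool [-0.0239  0.0005  0.0003]
0.02 delta tool [-0.0139  0.0004 -0.    ]
0.0 delta tool [ 0.006   0.0003 -0.0007]
rot err deg [-0.08  1.84 -0.49]
[-0.14261741 -2.53557234 -4.07568365] [-0.52141188  0.90006091 -0.21970993]
```

>>> arm_command(
  plan=[
    [0,0,0,-0.001,0],
    [0,0.002,0,0,0],
    [0,0.002,0,0,0],
    [0,0.001,0,0,0],
    [0,0,0,0,0],
  ],
)

```text
clock: 18.05
tool_pos: [0.5655, -0.2278, 0.1738]
eef_rot: [-0.527, 0.346, 0.374, 0.68]
contact_force: [-1.1, -0.4, -2.4]
opening: 0.133
```

```bash
python3 u.py; python3 - <<'E'
from plant import r
from h import *
s=r.get_state();print(s['contact_force'],s['moment'])
p,d=r.snapshot("wrist"); cv2.imwrite("pics/w6.png",cv2.resize(p[130:260,220:420],(800,520))[:,:,::-1])
p,d=r.snapshot("side"); cv2.imwrite("pics/s6.png",cv2.resize(p[100:175,280:380],(800,600),interpolation=cv2.INTER_CUBIC)[:,:,::-1])
E
```

```text
[ 0.5655 -0.2278  0.1738] 
 [[ 0.481 -0.873  0.077]
 [ 0.144  0.165  0.976]
 [-0.865 -0.458  0.205]] [ 0.893  0.774 -0.653  2.045  1.153  0.088  2.358] 18.05 0.133 [-1.1 -0.4 -2.4]
tilt 30.13 az 16.6 r 0.6096135065768331
[[ 0.0164 -0.0285 -0.0133]
 [ 0.0164  0.0268 -0.0133]] 0.055281104858363204 ang -0.022035855883217177
car centre top in tool [ 0.0164 -0.0008  0.0027]
0.03 delta tool [-0.0289  0.0008  0.0008]
0.02 delta tool [-0.0189  0.0007  0.0005]
0.0 delta tool [ 0.0011  0.0006 -0.0002]
rot err deg [-0.05  1.88 -0.46]
[-1.14056607 -0.38960203 -2.41726791] [-0.20540606  0.81415047 -0.0933589 ]
```

View pics/w6.png

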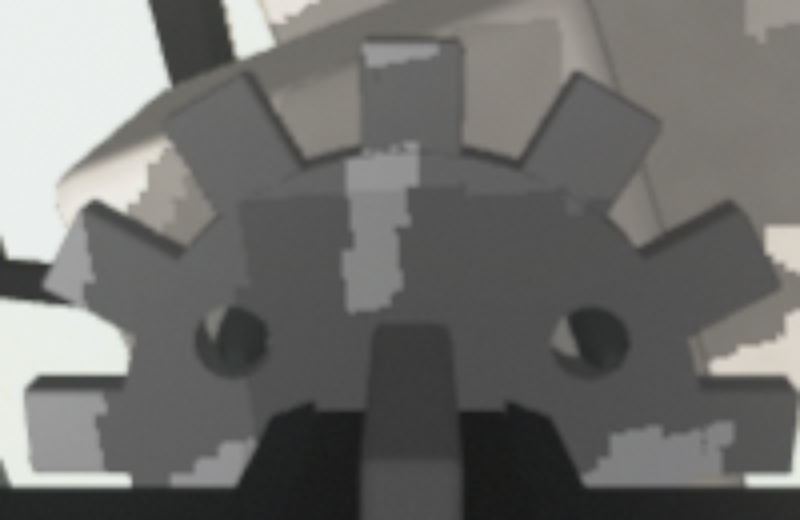

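View pics/s6.png

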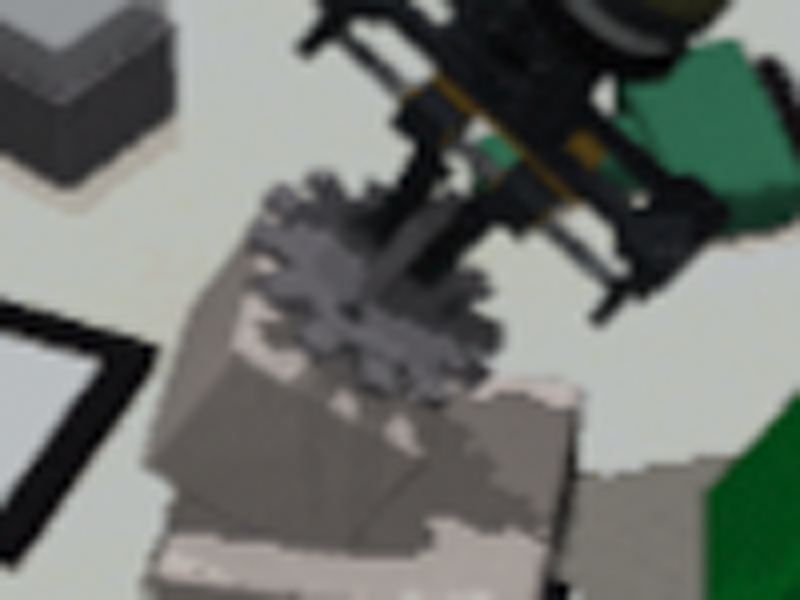

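>>> arm_command(
  plan=[
    [0,0,0.001,0,0],
    [0,0.001,0,0,0],
    [0,0.001,0,0,0],
    [0,0,0,0,0],
  ],
)

```text
clock: 18.65
tool_pos: [0.5653, -0.2264, 0.1725]
eef_rot: [-0.527, 0.345, 0.374, 0.68]
contact_force: [-5.9, 0.3, 7.1]
opening: 0.137
```

```bash
python3 u.py | grep -v "^\["|tail -3; python3 -c "
from plant import r
s=r.get_state();print(s['contact_force'],s['moment'],s['q'].round(3),s['tool_pos'])"
```

```text
0.02 delta tool [-0.0201 -0.0002 -0.0006]
0.0 delta tool [-0.0001 -0.0004 -0.0013]
rot err deg [ 0.01  1.94 -0.42]
[-5.8949633   0.28065726  7.11266428] [0.1893087  0.77137596 0.11675685] [ 0.883  0.772 -0.638  2.049  1.177  0.075  2.334] [ 0.56530468 -0.22636929  0.17246076]
```

>>> arm_command(
  plan=[
    [0,0.001,0,0,0],
    [0,0,0,0,0],
  ],
)

```text
clock: 18.9
tool_pos: [0.5654, -0.2263, 0.1723]
eef_rot: [-0.528, 0.345, 0.374, 0.68]
contact_force: [-13.2, 1.0, 14.8]
opening: 0.132
```

```bash
python3 -c "
from plant import r
s=r.get_state();print(s['contact_force'],s['moment'],s['q'].round(3),s['tool_pos'])"
```

```text
[-13.15030009   0.97462214  14.75949865] [0.38019616 0.95744265 0.28965764] [ 0.88   0.771 -0.633  2.049  1.185  0.071  2.324] [ 0.56536476 -0.22625228  0.17227028]
```

>>> arm_command(
  plan=[
    [0,-0.001,0,0,0],
    [0.02,0,0,0,0],
    [0.03,0,0,0,0],
    [0.04,0,0,0,0],
    [0.04,0,0,0,0],
    [0.04,0,0,0,0],
  ],
)

```text
clock: 19.65
tool_pos: [0.5655, -0.2274, 0.1716]
eef_rot: [-0.527, 0.346, 0.374, 0.68]
contact_force: [-0.0, 0.4, 0.6]
opening: 0.455
```

```bash
python3 s.py; python3 - <<'E'
from plant import r
from h import *
p,d=r.snapshot("wrist"); cv2.imwrite("pics/w7.png",cv2.resize(p[130:260,220:420],(800,520))[:,:,::-1])
E
```

```text
[ 0.5655 -0.2274  0.1716] 
 [[ 0.481 -0.873  0.077]
 [ 0.144  0.165  0.976]
 [-0.865 -0.458  0.205]] [ 0.884  0.774 -0.639  2.047  1.183  0.077  2.327] 19.65 0.455 [-0.   0.4  0.6]
tilt 30.13 az 16.6 r 0.6095444593082067
```

View pics/w7.png

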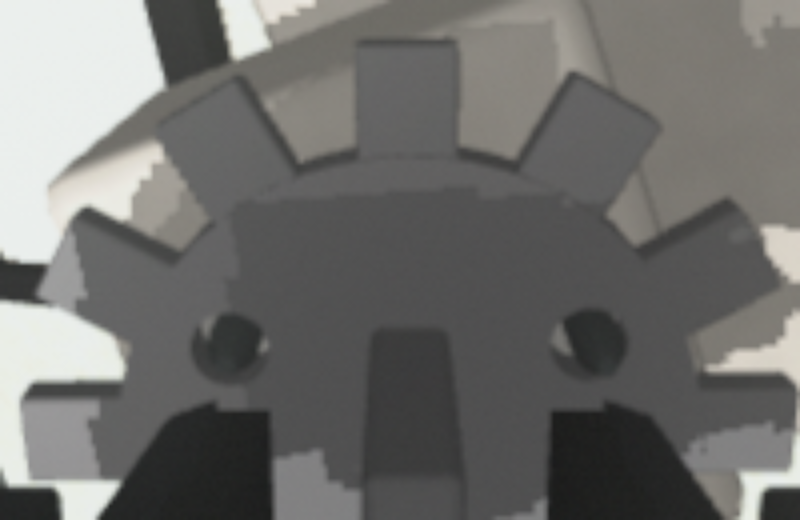

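>>> arm_command(
  plan=[
    [0.04,-0.015,0,0,0],
    [0.04,-0.03,0,0,0],
    [0.04,-0.045,0,0,0],
    [0.04,-0.05,0,0,0],
    [0.04,-0.04,0,0,0],
    [0.04,-0.02,0,0,0],
    [0.04,0,0,0,0],
  ],
)

```text
clock: 20.58
tool_pos: [0.4731, -0.2499, 0.3378]
eef_rot: [-0.529, 0.348, 0.369, 0.68]
contact_force: [0.3, 0.3, 0.3]
opening: 0.455
```

```bash
python3 s.py; python3 - <<'E'
from plant import r
from h import *
st=r.get_state()
p,d=r.snapshot("wrist"); cv2.imwrite("pics/w8.png",p[:,:,::-1]); 
c=r.calibration("wrist")
s2,_=r.snapshot("side"); cv2.imwrite("pics/s8.png",cv2.resize(s2[80:240,190:430],(780,520),interpolation=cv2.INTER_CUBIC)[:,:,::-1])
n=np.array([-.4852,-.1101,.8675]);n/=np.linalg.norm(n);C=np.array([.5791,-.2214,.1506])
g=np.mgrid[0:640:2,0:240:2].reshape(2,-1).T
P=depthpts(c,g,d,st);q=P-C;h=q@n;rad=np.linalg.norm(q-np.outer(h,n),axis=1)
k=(rad<.045)&(rad>.025)&(h>.002)&(h<.018)
m=P[k].mean(0);
for _ in range(5):
    nn=np.linalg.svd(P[k]-P[k].mean(0))[2][2];nn*=np.sign(nn[2]);m=P[k].mean(0);k=k&(abs((P-m)@nn)<.003)
print(k.sum(),"height of top at centre over face (10 expected)",1000*((m-C)@nn),"angle to n",np.degrees(np.arccos(nn@n)),nn)
f=(h>.053)&(h<.064)&(rad<.03);print("fin top",f.sum(),(P[f].mean(0)).round(4),"expected",(C+.058*n).round(4))
E
```

```text
[ 0.4731 -0.2499  0.3378] 
 [[ 0.485 -0.871  0.084]
 [ 0.134  0.169  0.976]
 [-0.864 -0.462  0.199]] [ 1.485  0.727 -1.473  2.013  0.84   0.657  2.654] 20.575 0.455 [0.3 0.3 0.3]
tilt 30.21 az 15.5 r 0.5350368745156516
593 height of top at centre over face (10 expected) 9.980249594323423 angle to n 0.24107581265715614 [-0.48845169 -0.11175633  0.8654048 ]
fin top 104 [ 0.5505 -0.2284  0.1999] expected [ 0.551  -0.2278  0.2009]
```

View pics/w8.png

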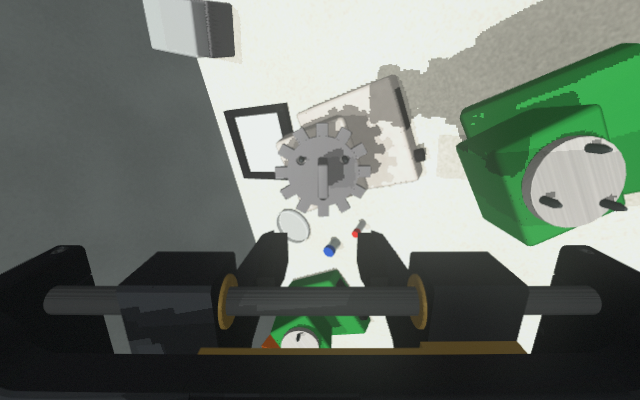

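View pics/s8.png

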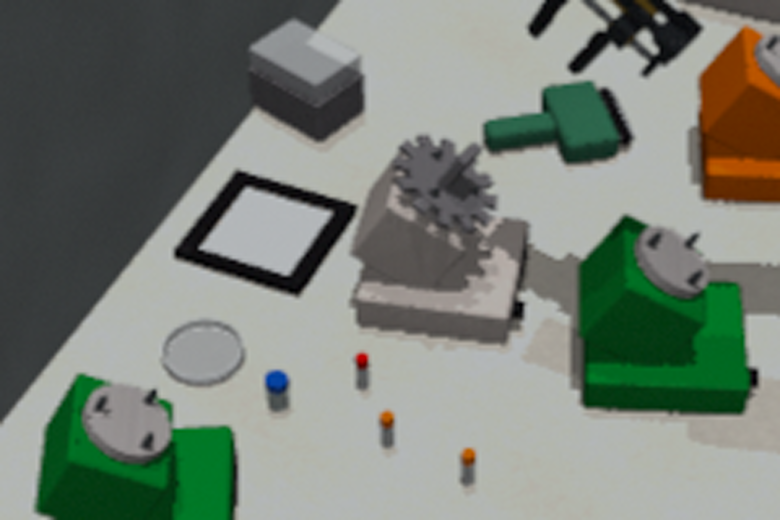

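>>> arm_command(
  plan=[
    [0.04,0,0,0,0.1],
    [0.04,0,0,0,0.15],
    [0.04,0,0,0,0.1],
    [0.04,0,0,0,0],
    [0.04,0,0,0,0],
    [0.04,0,0,0,0],
  ],
)

```text
clock: 21.42
tool_pos: [0.473, -0.2506, 0.3371]
eef_rot: [-0.402, 0.408, 0.303, 0.762]
contact_force: [0.4, 0.5, -0.2]
opening: 0.455
```

```bash
python3 s.py; python3 -c "
from plant import r
print(r.finish_job())"
```

```text
[ 0.473  -0.2506  0.3371] 
 [[ 0.484 -0.789  0.378]
 [ 0.135  0.494  0.859]
 [-0.865 -0.365  0.345]] [ 1.466  0.677 -1.388  2.013  0.744  0.593  2.402] 21.425 0.455 [ 0.4  0.5 -0.2]
tilt 30.15 az 15.6 r 0.5353017205781551
the job is handed in; nothing more can be done
None
```

The carousel is fitted on the white mixer's drive head with all three studs through its holes. I handed the job in at 21.4 s; `finish_job` reports no verdict.

**What I did**
- **Pick and tilt:** I gripped the carousel by its fin and lifted it. Move rows allow no tilt, so I pushed the arm past its reach until the tool leaned 30°. That tilt held when I came back over the mixer.
- **Fit:** The first approach ran too close to two wrist joint limits. I backed off and turned the carousel about 240°, an equivalent way round, which freed the wrist. I then slid it down the studs, held the whole way, until it pressed on the face with about 20 N. After that I let go and backed off about 190 mm.

**Last checks**
- **Flush:** The plate's top lay 10.0 mm above the face, where 10 is expected.
- **Alignment:** Its axis was 0.24° off the drive axis I had measured. The fin top was about 1.3 mm from where it should be.
- **Surroundings:** Studs were visible in two holes; the fingers hid the third. The tubes, bottle, dish and decapper looked undisturbed in the side view, though I did not measure them. The contact force reading was near zero.

**What disagreed or fell short**
- The tool's tilt stayed about 1.9° off the head's axis during insertion. The carousel still lay flush after release.
- While backing away, joint 3 read -1.473 against its stated limit of -1.47. I turned the wrist back from the limit before handing in, but if -1.47 is exact, that reading passed it.

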